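# Hang the torch rest on the soldering console and pin it

## Robot

A 6-joint arm with a two-finger parallel gripper is mounted at the origin on the work surface. World frame = base frame: x ahead of the robot, y to its left, z up, the work surface at z = 0. Lengths are in m, angles in rad, forces in N, time in s.
With the tool pointing down it reaches from about 0.3 to 0.775 m from the base axis. Payload 14.6 kg.
Tool frame: the origin (TCP) lies between the finger pads; the fingertips stand 8 mm ahead of it and the grasp point (between the pads) lies 11 mm behind it (ctrl.tip_reach is the distance from the TCP to the fingertips, in m); y points along the fingers, z is the direction in which the jaws open and shut, and the axes are right-handed (so a half turn about y gives the same grasp; the last joint's range is limited). The gripper opens to 94 mm and grips with 3 to 60 N. Pads are 16 mm wide; open, the fingers measure 119 mm over their backs; the gripper's body (75 mm by 177 mm) begins 78 mm behind the grasp point.
Start: joints at [-1.275, 0.3, 1.521, -0, 1.321, -0.067], TCP at [0.195, -0.514, 0.213] pointing down, gripper open.
Joint ranges: [-3.03, 3.03], [-0.79, 2.21], [0.23, 2.52], [-1.04, 4.18], [0, 3.07], [-2.55, 2.55]. Speed limits (rad/s): [2.22, 2.22, 2.57, 3.14, 3.14, 3.14].

## Interface

Orientations are given as [roll, pitch, yaw] about the fixed x, y, z axes, in that order (R = Rz(yaw) Ry(pitch) Rx(roll)).
In Python, from station import ctrl gives the robot as it stands.
- The arm moves only by the tool play_rows, never from a script. Its arguments are lists of equal length, an entry for each row: "twist": the turn, a rotation vector about the world's x, y, z as a fraction of full scale, a list of three; "travel": the shift along the world's x, y, z as a fraction of full scale, a list of three; "grip": the gripper's target within -1 to 1 (shut at 1, half-way at 0, fully open at -1). A call has 1 to 12 rows; each row shifts and turns the commanded pose from where the row before left it; what a row does not reach is not made up. Full scale, the value 1, is 5 cm for a shift and 90 degrees for a turn. A row lasts 1/10 s, in which the tool goes at most 50 mm and 8.59 degrees, less where a joint would pass 70% of its speed; a pose out of reach is approached as far as the arm can. A call with a number of a shift or a turn outside -1 to 1 is refused whole. A call with a gripper value outside its range is refused whole. The fingers move at their own pace and stop on an object; "force" is the grip in N (left out, the last holds). Time passes only in rows, so rows that do not move let the fingers close. It gives the time, the measured TCP pose, the force and the opening at its end, in the units of the state.
- ctrl.get_obs(): the state, without advancing time (a new reading comes with each control period).
- ctrl.camera(name): name is "scene" or "top" or "wrist"; returns a dict with "img" (480x640x3 uint8, red, green, blue), "vfov" (degrees; the focal length in pixels is half the picture's height over the tangent of half this angle, whatever the lens; pixels are square), "cx", "cy" (the principal point, pixels), "k1" (the pictures are not rectified: a ray, as slopes to the right and down, at radius r is drawn at 1 + k1 r^2 times it, then the intrinsics apply), "rvec" (rotation vector, rad) and "tvec" (3), from world to camera coordinates, as OpenCV has them. Camera axes: x right, y down, z forward; pixel columns grow to the right and rows downward; lengths in m; the calibration is good to about 2 mm. A picture is of the moment at which its call begins. There is no depth.
- ctrl.hand_in(): hands the job in, once; it reports no verdict.
Trained networks look in a picture, given as the dict that the camera call returned (one of the last four; its "shot" number tells which), for a name from the list of things; names that differ only in an ending like _2 or _b are one class to them, and where a whole thing is asked for, a point or a joint stands for the part that bears it (a point fixed in the world has none). Each returns a list of dicts, best first, with "confidence" (0 to 1); they miss things now and then, are a little off and sometimes report something else, mostly with a low value. They report only what shows in the picture. A call takes as long as a camera call.
- ctrl.boxes_of(name, picture): "point" ([column, row] in pixels, amid what is visible of it).
- ctrl.trace(name, picture): "pixels" (480x640 bool, what is visible of it) and "point" ([column, row] in pixels, amid what is visible of it).
The state is a dict: "time_s": time; "qpos": joint angles; "joint_vel": joint speeds; "tau": joint torques, N m; "ee_pos": TCP position; "eef_rot": TCP orientation; "force": force on the tool from outside, world axes, zero at the start; "moment": the same for the moment, N m; "grip_width": finger opening in m.
Only numpy, scipy, OpenCV 4.12 (cv2) and the standard library are available. Lean on these libraries where they do the work, as an engineer would, in place of code of your own. Each camera call takes 0.05 s, during which the arm holds its last target.

## Task

Hang the loose torch rest on the sloping face of the soldering console: press the round end of its keyhole over the stud head, flat against the face, then slide it down the slope until it stops, with its tongue under the steel saddle. Then take the yellow-knobbed lock pin from the wooden tool block and push it down through saddle, tongue and face until its collar sits flush on the saddle, so that the rest cannot lift off. Leave both there and do not disturb the quench cup, the flux jar or the blowtorch.

Things in the scene. Friction and masses are not known exactly. Their poses are not given: they have to be found in the camera images.
- console: Soldering console: green sheet-metal desk fixed to the bench, turned so that its sloping face (fascia) looks to the robot's near right; 192 mm deep, 250 mm wide, 40 mm high in front and 175 mm at the back. Origin: on the bench straight below the stud; z up. Two gas valves (34 mm diameter, 22 mm high) and a gauge (52 mm diameter, 14 mm high) sit on the face about 130 mm beside the stud, towards fascia -y; they stay as they are.
- fascia: The console's sloping face, at 35 degrees to the bench, rising to the robot's far left. Origin: on the face at the stud's foot, 95 mm above the bench. Axes: x straight up the slope, y level along the face, z out of the face (35 degrees from vertical). The face spans x -95 to +140, y -165 to +85 mm at z 0, 6 mm thick. The box behind the pin hole is hollow.
- stud (a point): Steel keyhole stud, standing out of the face along fascia z; this point is its foot (fascia origin, fascia axes). Neck 10 mm diameter, 7 mm long, then a round head 20 mm diameter, 6 mm thick, top at z 13 mm.
- saddle_hole (a point): Centre of the 13 mm round hole in the top of the steel saddle, at fascia (-65, 0, 12) mm, fascia axes. The hole goes on in line through the face. The saddle bridges the face at fascia x -77 to -53 mm, open up and down the slope; inside 38 mm wide (y), 7 mm high (z 0 to 7); roof 5 mm thick. Its screw feet reach y +-42 mm, 3 mm high.
- rest: Loose torch rest, 0.26 to 0.44 kg: steel keyhole plate 4 mm thick, 174 mm long, with a red rib and two brass V-forks. Starts flat on the bench, rib up. Origin: centre of the underside; x from tongue to fork end (the fork end is the upper end on the slope), y across, z out of the plate. Plate x -59 to +87 mm, 66 mm wide. When home its axes agree with the fascia's and its origin is at fascia (8, 0, 0) mm.
- rest_eye (a point): Centre of the keyhole's round end, 26 mm diameter, at the plate's underside: rest (-38, 0, 0) mm. From it a slot 13 mm wide runs towards +x, its end at x -3. With the round end over the stud the rest's origin is at fascia (38, 0, 0) mm and the tongue's tip 4 mm short of the saddle; from there it slides 30 mm down. Friction holds it on the slope: it must be moved down.
- rest_lock (a point): Point of the slot where the stud's axis lies when the rest is home: rest (-8, 0, 0) mm, at the underside.
- rest_tongue (a point): Centre of the 15 mm hole in the rest's tongue, at the underside: rest (-73, 0, 0) mm. Tongue x -87 to -59 mm, 34 mm wide, tip corners cut to 24 mm, 4 mm thick.
- rest_rib (a point): Place to hold the rest: middle of the red rib, 31 mm above the underside, rest (50, 0, 31) mm. Rib 10 mm thick (y), x +20 to +80 mm, from the plate's top (z 4) to z 44 mm. At x 22.5 and 77.5 stand the V-forks: arms 6 mm thick from the rib's top out to y +-22 mm at z 66, tops at z 69 mm.
- lock_pin: Lock pin, 69 mm long, 90 g: steel shaft 10 mm diameter with tapered tip (last 6 mm, to 5 mm), steel collar 30 mm diameter, yellow round knob 18 mm diameter. Origin: centre of the collar's underside; z from tip to knob: shaft -34 to 0, collar 0 to 5, knob 5 to 35 mm. Starts upright in the tool block, collar on its top (45 mm above the bench). Home, its origin is at fascia (-65, 0, 12) mm.
- pin_knob (a point): Middle of the knob, on the pin's axis, 22 mm above the collar's underside.
- tool_block: Wooden block fixed to the bench, 150 (x) x 60 (y) x 45 mm. Origin: centre of its underside. The pin stands in a 13 mm hole, 40 mm deep, at x -45, y 0. A scriber (at x +25, y +12, top 104 mm above the bench) and a small steel mandrel (at x +55, y -10, top 112 mm) are fixed in it.
- quench_cup: White ceramic quench cup, 72 mm diameter at the rim, 62 mm tall, loose. Origin: centre of its underside. Not to be disturbed.
- flux_jar: Amber flux jar with black cap, 60 mm diameter, 75 mm tall, loose. Origin: centre of its underside. Not to be disturbed.
- blowtorch: Blue hand blowtorch standing on its base, 68 mm diameter, about 150 mm tall, brass nozzle 62 mm out to -x, loose. Origin: centre of its underside. Not to be disturbed.

How it is judged:
By the outcome, as a careful person would: the job done as asked, in the order asked, and still so for the second after the job is handed in, with the robot touching nothing.
It also fails if it takes over 72 s, if anything falls off the work surface, if the arm or the gripper's body presses on something with over 40 N, if the wrist force passes 120 N, or if a joint passes its speed limit or range.

## Working session

There is one attempt and no reset: what is moved stays moved. The work goes in short steps, Python scripts to look and compute and a tool call to move; the robot and the scene stay as the last step left them, time stands still between calls to the robot, and variables do not carry over. Pictures are saved under pics/ and viewed, and the job is handed in when it is done.

Besides the shell and the picture viewer there is one more tool, called after "Emit:" as name(argument=value, ...), one argument or row to a line, values as JSON. play_rows: Moves the arm, as the interface text tells. Its arguments: {"type":"object","properties":{"twist":{"type":"array"},"travel":{"type":"array"},"grip":{"type":"array"},"force":{"type":"number"}},"required":["twist","travel","grip"]}

```bash
ls; mkdir -p pics; cat > h.py <<'E'
import numpy as np, cv2
from scipy.spatial.transform import Rotation as R
def K(p):
    f=240/np.tan(np.radians(p['vfov'])/2)
    return np.array([[f,0,p['cx']],[0,f,p['cy']],[0,0,1.]]), np.array([p['k1'],0,0,0.])
def proj(p,X):
    k,d=K(p); return cv2.projectPoints(np.array(X,float).reshape(-1,1,3),np.array(p['rvec'],float),np.array(p['tvec'],float),k,d)[0].reshape(-1,2)
def ray(p,uv):
    k,d=K(p); n=cv2.undistortPoints(np.array(uv,float).reshape(-1,1,2),k,d).reshape(-1,2)
    Rm=cv2.Rodrigues(np.array(p['rvec'],float))[0]; t=np.array(p['tvec'],float)
    D=np.c_[n,np.ones(len(n))]@Rm; return -Rm.T@t, D/np.linalg.norm(D,axis=1)[:,None]
def atz(p,uv,z):
    c,d=ray(p,uv); return c+d*((z-c[2])/d[:,2])[:,None]
def tri(obs):
    A=np.zeros((3,3));b=np.zeros(3)
    for p,uv in obs:
        c,d=ray(p,[uv]); d=d[0]; M=np.eye(3)-np.outer(d,d); A+=M;b+=M@c
    X=np.linalg.solve(A,b); return X,[np.round(proj(p,X)[0]-uv,1) for p,uv in obs]
def save(p,n): cv2.imwrite('pics/'+n+'.png',p['img'][:,:,::-1])
E
python3 - <<'E'
from h import *
from station import ctrl
import pickle
for n in ['scene','top','wrist']:
    p=ctrl.camera(n); save(p,n+'0'); pickle.dump(p,open(n+'0.pkl','wb'))
    print(n,p['vfov'],p['k1'],p['rvec'],p['tvec'])
    for t in ['console','stud','saddle_hole','rest','rest_eye','rest_lock','rest_tongue','rest_rib','lock_pin','pin_knob','tool_block','quench_cup','flux_jar','blowtorch','fascia']:
        try: print(t,[(np.round(b['point']),round(b['confidence'],2)) for b in ctrl.boxes_of(t,p)][:3])
        except Exception as e: print(t,e)
o=ctrl.get_obs(); print(o)
E
```

```text
pics
scene 47.68876209557499 -0.07045891389668565 [ 2.06973852  1.71812672 -0.46716936] [-0.15713598 -0.41106634  1.48893563]
console [(array([332., 240.]), 0.83)]
stud [(array([333., 237.]), 0.91)]
saddle_hole [(array([335., 238.]), 0.66)]
rest [(array([151., 242.]), 0.72)]
rest_eye [(array([155., 247.]), 0.67)]
rest_lock [(array([152., 245.]), 0.66)]
rest_tongue []
rest_rib [(array([151., 240.]), 0.91)]
lock_pin []
pin_knob [(array([431., 170.]), 0.7)]
tool_block [(array([434., 195.]), 0.83)]
quench_cup [(array([136., 328.]), 0.77)]
flux_jar [(array([443., 294.]), 0.62)]
blowtorch [(array([502., 255.]), 0.83), (array([153., 244.]), 0.45)]
fascia [(array([330., 238.]), 0.66)]
top 54.97893196218109 0.03757896007362409 [ 2.13392174 -2.16402434  0.1041244 ] [0.07544538 0.5463823  1.1967001 ]
console [(array([316., 226.]), 0.98)]
stud [(array([316., 225.]), 0.89)]
saddle_hole [(array([318., 224.]), 0.7), (array([215., 293.]), 0.16)]
rest [(array([464., 269.]), 0.75)]
rest_eye [(array([461., 269.]), 0.82)]
rest_lock [(array([467., 271.]), 0.56)]
rest_tongue [(array([463., 272.]), 0.94)]

[... 925 characters left out ...]

blowtorch []
fascia []
{'time_s': 2.4, 'qpos': array([-1.27461415e+00,  2.99928587e-01,  1.52101255e+00,  1.56693939e-05,
        1.32070873e+00, -6.66101111e-02]), 'joint_vel': array([-2.39258222e-04, -2.23115824e-05,  1.31919424e-03,  3.61651238e-04,
        7.19111568e-04, -7.05023711e-04]), 'tau': array([ 1.08512993e-04, -5.31658602e+01, -3.52914190e+01,  7.08944933e-02,
        2.13139609e-02, -1.34136499e-05]), 'ee_pos': array([ 0.19517816, -0.5141854 ,  0.21342458]), 'eef_rot': array([-1.57085240e+00,  1.89558455e-05, -2.77880424e+00]), 'force': array([ 0.34882248, -0.03167769,  0.05221193]), 'moment': array([-0.05408698, -0.00196768, -0.0118187 ]), 'grip_width': 0.09411480990325521}
```

View pictures.

View pics/scene0.png

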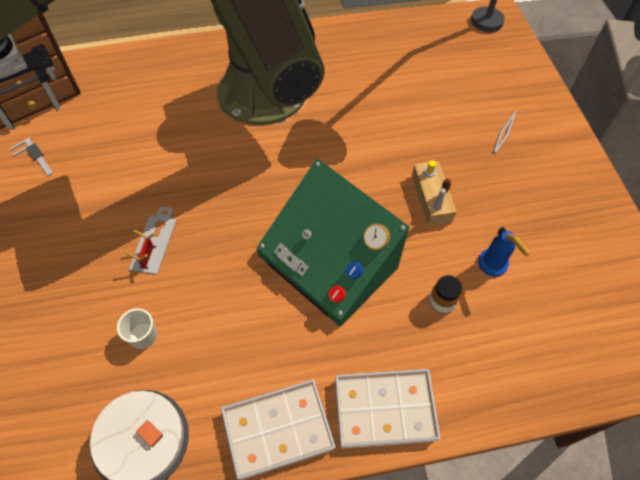

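View pics/top0.png

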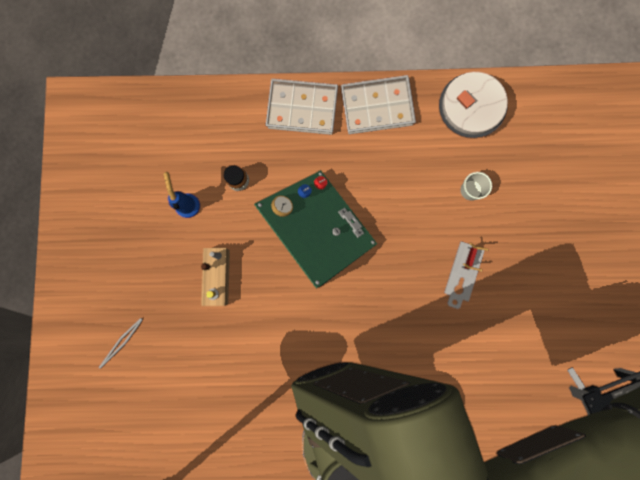

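View pics/wrist0.png

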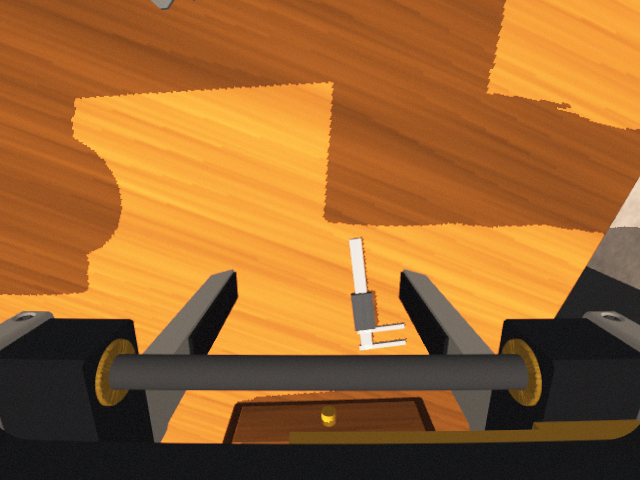

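```bash
python3 - <<'E'
import cv2
a=cv2.imread('pics/scene0.png');b=cv2.imread('pics/top0.png')
def c(im,x0,y0,w,h,s): return cv2.resize(im[y0:y0+h,x0:x0+w],None,fx=s,fy=s,interpolation=cv2.INTER_CUBIC)
cv2.imwrite('pics/c1.png',c(b,250,160,140,140,4)) 
cv2.imwrite('pics/c2.png',cv2.hconcat([c(b,430,230,70,90,5),c(a,110,200,80,90,5)]))
cv2.imwrite('pics/c3.png',c(a,250,150,170,180,3))
cv2.imwrite('pics/c4.png',cv2.hconcat([c(b,190,235,60,80,6),c(a,405,150,60,80,6)]))
E
```

```text
(no output)
```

View pics/c1.png

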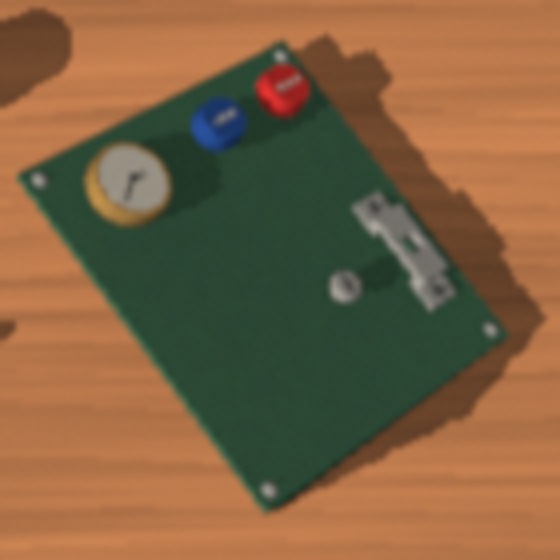

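View pics/c2.png

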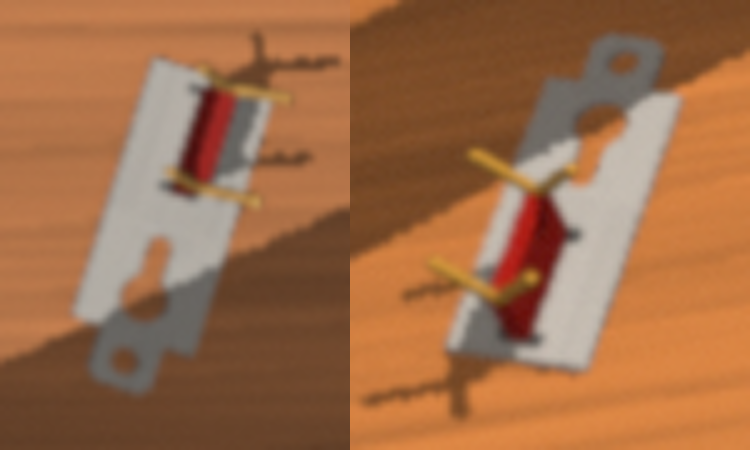

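View pics/c3.png

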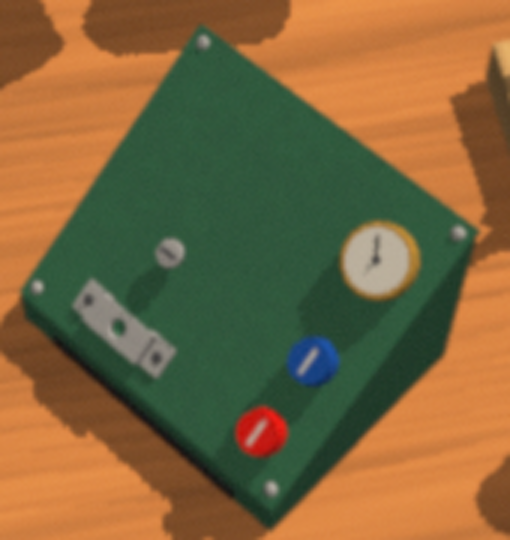

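View pics/c4.png

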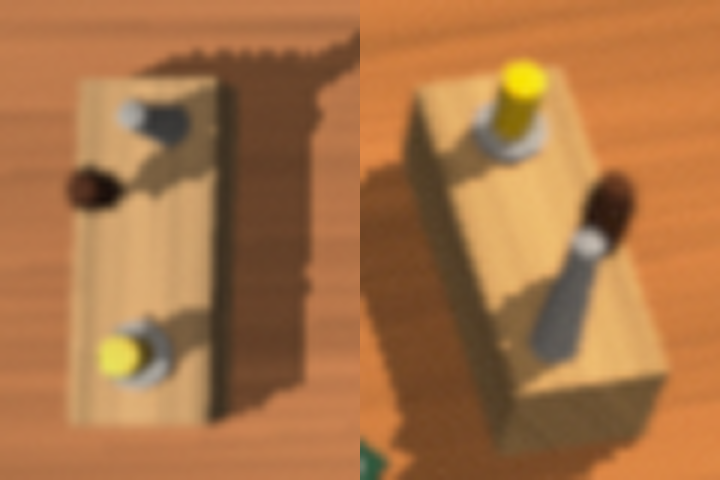

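```bash
cat > fit.py <<'E'
from h import *
import pickle
from scipy.optimize import least_squares
T=pickle.load(open('top0.pkl','rb'));S=pickle.load(open('scene0.pkl','rb'))
def u(xy,s,x0,y0): return (np.array(xy)+.5)/s-.5+np.array([x0,y0])
t1=lambda *a:u(a,4,250,160); s3=lambda *a:u(a,3,250,150)
t2=lambda x,y:u((x,y),5,430,230); s2=lambda x,y:u((x-350,y),5,110,200)
t4=lambda x,y:u((x,y),6,190,235); s4=lambda x,y:u((x-360,y),6,405,150)
print(atz(T,[(320,240),(320,100),(500,240)],0)); print(atz(S,[(320,240),(320,100),(500,240)],0))
for n,a,b in [('stud',t1(346,286),s3(170,250)),('hole',t1(413,242),s3(118,326)),('cornLR',t1(490,329),s3(37,287)),('bot',t1(269,490),s3(203,41)),('left',t1(39,180),s3(459,233)),('top',t1(281,57),s3(271,488))]:
    print(n,*tri([(T,a),(S,b)]))
def fasR(psi):
    c,s=np.cos(psi),np.sin(psi);a=np.radians(35)
    x=np.array([c*np.cos(a),s*np.cos(a),np.sin(a)]);y=np.array([-s,c,0]);return np.c_[x,y,np.cross(x,y)]
F=[((0,0,.013),t1(346,286),s3(170,250)),((-.065,0,.012),t1(413,242),s3(118,326))]
C=[((-.088,.078,0),t1(490,329),s3(37,287)),((.133,.078,0),t1(269,490),s3(203,41)),((.133,-.158,0),t1(39,180),s3(459,233)),((-.088,-.158,0),t1(281,57),s3(271,488))]
def rc(v):
    Rm=fasR(v[2]);o=np.array([v[0],v[1],v[3]]);r=[]
    for X,a,b in F: 
        P=Rm@np.array(X)+o; r+=[*(proj(T,P)[0]-a),*(proj(S,P)[0]-b)]
    for X,a,b in C:
        X=np.array(X)+np.array([v[4]*np.sign(X[0]),v[5]*np.sign(X[1]),.0]); 
        P=Rm@X+o; r+=[*(proj(T,P)[0]-a),*(proj(S,P)[0]-b)]
    return np.array(r)
if __name__=='__main__':
    best=min((least_squares(rc,[.5,0,p,.095,0,0],x_scale=[.01,.01,.1,.01,.01,.01]) for p in np.arange(-3,3.2,.7)),key=lambda q:q.cost)
    print('console',best.x,np.degrees(best.x[2]),best.cost);print(np.round(best.fun.reshape(-1,4),1))
    P={'tl':(-.087,-.012,.002)}
    # rest: features (plate coords, z)
    Fr=[((-.038,0,.004),t2(145,300),s2(600,130)),((-.073,0,.004),t2(125,360),s2(626,62)),
     ((.087,.033,.004),t2(156,60),s2(448,352)),((.087,-.033,.004),t2(268,95),s2(585,372)),((-.059,.033,.004),t2(76,318),s2(549,80)),((-.059,-.033,.004),t2(193,354),s2(680,95)),
     ((.080,0,.044),t2(222,88),s2(505,288))][:6]
    def rr(v,full=False):
        Rm=R.from_euler('z',v[2]).as_matrix();r=[]
        for X,a,b in Fr:
            P=Rm@np.array(X)+np.array([v[0],v[1],v[3]]); r+=[*(proj(T,P)[0]-a),*(proj(S,P)[0]-b)]
        return np.array(r)
    b=min((least_squares(rr,[.5,-.3,p,0],x_scale=[.01,.01,.1,.01]) for p in np.arange(-3,3.2,.7)),key=lambda q:q.cost)
    print('rest',b.x,np.degrees(b.x[2]),b.cost);print(np.round(b.fun.reshape(-1,4),1))
    print('knob top',*tri([(T,t4(122,356)),(S,s4(523,80))]))
    for n,z in [('collar/top',.05)]: print(atz(T,[t4(142,352)],z),atz(S,[s4(511,130)],z))
    for q,nm in [((80,80),'a'),((222,80),'b'),((70,422),'c'),((210,422),'d')]: print(nm,atz(T,[t4(*q)],.045))
E
python3 fit.py
```

```text
[[ 0.52862643  0.07316338  0.        ]
 [ 0.92672106  0.06829739  0.        ]
 [ 0.52147393 -0.41207596  0.        ]]
[[0.4974959  0.06744205 0.        ]
 [0.06165584 0.14964782 0.        ]
 [0.57385062 0.47741476 0.        ]]
stud [0.53920444 0.0300005  0.10918396] [array([-0.1, -0. ]), array([-0.1,  0. ])]
hole [ 0.57166268 -0.01369634  0.07251913] [array([-0.3, -0. ]), array([-0.3,  0. ])]
cornLR [ 0.51656803 -0.06468995  0.04965208] [array([0.1, 0. ]), array([ 0.1, -0. ])]
bot [0.41237067 0.07716867 0.17237283] [array([0., 0.]), array([ 0., -0.])]
left [0.59831541 0.21268774 0.17096128] [array([-0., -0.]), array([-0.,  0.])]
top [0.70132984 0.07014397 0.04860447] [array([-0., -0.]), array([-0.,  0.])]
console [ 0.53557879  0.03539691  2.19942382  0.09801704 -0.00325205 -0.00320939] 126.01770229246002 0.6030767156266471
[[ 0.1 -0.3 -0.4  0.5]
 [-0.5  0.4 -0.1  0.1]
 [ 0.1  0.3  0.  -0.2]
 [-0.1 -0.1  0.1  0. ]
 [ 0.  -0.1 -0.1 -0.4]
 [-0.1 -0.2  0.1 -0. ]]
rest [ 0.42409579 -0.3084488  -0.37526349 -0.0064195 ] -21.501014386069944 1492.112724448972
[[ -0.6   0.5   0.4   0.1]
 [ -0.9   0.8   0.1   1.4]
 [  0.5   0.6  26.2   4.6]
 [  1.6   2.2 -28.8  -4.4]
 [ -1.2  -0.2  26.8   4.9]
 [ -0.9   1.6 -25.7  -2.5]]
knob top [0.38766124 0.35186586 0.08176491] [array([-0.3, -0.1]), array([-0.3,  0. ])]
[[0.38875804 0.35087106 0.05      ]] [[0.38757891 0.35361797 0.05      ]]
a [[0.50771546 0.3814935  0.045     ]]
b [[0.50676423 0.31890654 0.045     ]]
c [[0.35913571 0.38285699 0.045     ]]
d [[0.35825801 0.32210673 0.045     ]]
```

```bash
sed -i 's/t2(156,60),s2(448,352)/t2(156,60),s2(585,372)/;s/t2(268,95),s2(585,372)/t2(268,95),s2(448,352)/;s/t2(76,318),s2(549,80)/t2(76,318),s2(680,95)/;s/t2(193,354),s2(680,95)/t2(193,354),s2(549,80)/' fit.py; python3 fit.py | sed -n '/rest/,/knob/p'
python3 - <<'E'
from fit import *
print(atz(T,[T and (475,187),(236,175),(183,203),(237,187)],0))
E
```

```text
rest [ 4.26591875e-01 -3.06630581e-01 -3.39910249e-01  5.44142915e-05] -19.475422660414857 2.475261782553662
[[-0.2 -0.3  0.  -0.7]
 [-0.   0.3 -0.7  0.5]
 [-0.8 -0.5  0.4 -0.1]
 [ 0.7  0.3 -0.3 -0.2]
 [-0.7 -0.4  0.1  0.6]
 [ 0.   0.6 -0.4  0. ]]
knob top [0.38766124 0.35186586 0.08176491] [array([-0.3, -0.1]), array([-0.3,  0. ])]
[[ 0.52862643  0.07316338  0.        ]
 [ 0.92672106  0.06829739  0.        ]
 [ 0.52147393 -0.41207596  0.        ]]
[[0.4974959  0.06744205 0.        ]
 [0.06165584 0.14964782 0.        ]
 [0.57385062 0.47741476 0.        ]]
stud [0.53920444 0.0300005  0.10918396] [array([-0.1, -0. ]), array([-0.1,  0. ])]
hole [ 0.57166268 -0.01369634  0.07251913] [array([-0.3, -0. ]), array([-0.3,  0. ])]
cornLR [ 0.51656803 -0.06468995  0.04965208] [array([0.1, 0. ]), array([ 0.1, -0. ])]
bot [0.41237067 0.07716867 0.17237283] [array([0., 0.]), array([ 0., -0.])]
left [0.59831541 0.21268774 0.17096128] [array([-0., -0.]), array([-0.,  0.])]
top [0.70132984 0.07014397 0.04860447] [array([-0., -0.]), array([-0.,  0.])]
[[ 0.66821745 -0.35321219  0.        ]
 [ 0.71434744  0.30525005  0.        ]
 [ 0.63744423  0.45164675  0.        ]
 [ 0.6802177   0.3021888   0.        ]]
```

Emit:
play_rows(
  twist=[
    [0,0,-0.045],
    [0,0,-0.045],
    [0,0,-0.045],
    [0,0,-0.045],
    [0,0,-0.045],
    [0,0,-0.045],
    [0,0,-0.045],
    [0,0,-0.045],
    [0,0,-0.045],
    [0,0,-0.043],
    [0,0,0],
    [0,0,0],
  ],
  travel=[
    [0.557,0.382,-0.02],
    [0.557,0.382,-0.02],
    [0.557,0.382,-0.03],
    [0.557,0.382,-0.04],
    [0.557,0.382,-0.04],
    [0.557,0.382,-0.05],
    [0.557,0.382,-0.1],
    [0.557,0.382,-0.1],
    [0.557,0.382,-0.1],
    [0.557,0.382,-0.1],
    [0,0,0],
    [0,0,0],
  ],
  grip=[-1,-1,-1,-1,-1,-1,-1,-1,-1,-1,-1,-1],
  force=40,
)

```text
time_s: 3.6
ee_pos: [0.4739, -0.3228, 0.1832]
eef_rot: [-1.571, -0.001, 2.803]
force: [-0.6, 0.1, -0.3]
grip_width: 0.0943
```

```bash
python3 - <<'E'
from h import *
from station import ctrl
import pickle
p=ctrl.camera('wrist'); save(p,'w1'); pickle.dump(p,open('w1.pkl','wb'))
o=ctrl.get_obs(); print(o['time_s'],o['ee_pos'],o['eef_rot'],o['qpos'],o['force'])
Rm=R.from_euler('z',-.3399).as_matrix()
for X in [(-.038,0,.004),(-.073,0,.004),(.02,0,.044),(.08,0,.044),(-.059,.033,.004),(-.059,-.033,.004),(.087,.033,.004),(.087,-.033,.004)]:
    print(X,proj(p,Rm@np.array(X)+[.4266,-.3066,0]).round(1))
E
```

```text
3.65 [ 0.47342604 -0.32339265  0.18347317] [-1.57071313e+00 -9.54689326e-05  2.80158677e+00] [-6.63116812e-01  3.76679316e-01  1.48986759e+00 -1.14155578e-04
  1.27510987e+00  1.24771867e+00] [ 0.87716123 -0.29419212 -0.51350039]
(-0.038, 0, 0.004) [[317.8 298.7]]
(-0.073, 0, 0.004) [[317.8 326.2]]
(0.02, 0, 0.044) [[317.8 262. ]]
(0.08, 0, 0.044) [[317.9 201. ]]
(-0.059, 0.033, 0.004) [[289.3 315.3]]
(-0.059, -0.033, 0.004) [[346.3 315.4]]
(0.087, 0.033, 0.004) [[286.3 188.6]]
(0.087, -0.033, 0.004) [[349.5 188.7]]
```

View pics/w1.png

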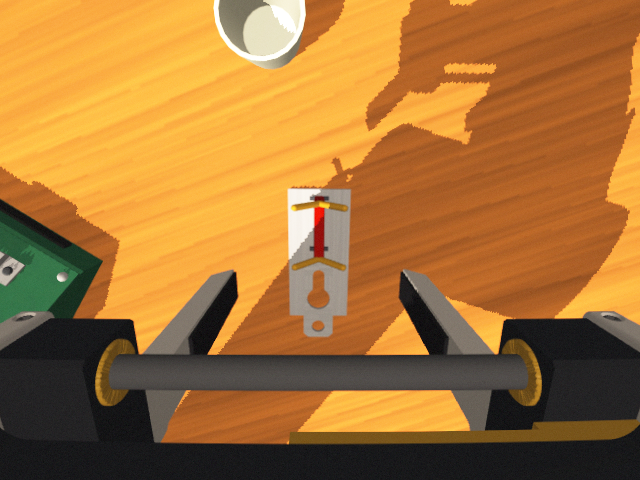

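Emit:
play_rows(
  twist=[
    [0,0,0],
    [0,0,0],
    [0,0,0],
    [0,0,0],
    [0,0,0],
    [0,0,0],
    [0,0,0],
    [0,0,0],
    [0,0,0],
    [0,0,0],
    [0,0,0],
    [0,0,0],
  ],
  travel=[
    [0,0,-0.5],
    [0,0,-0.5],
    [0,0,-0.5],
    [0,0,-0.5],
    [0,0,-0.5],
    [0,0,-0.5],
    [0,0,-0.2],
    [0,0,-0.06],
    [0,0,0],
    [0,0,0],
    [0,0,0],
    [0,0,0],
  ],
  grip=[-1,-1,-1,-1,-1,-1,-1,-1,-1,1,1,1],
  force=50,
)

```text
time_s: 4.85
ee_pos: [0.4739, -0.3234, 0.0211]
eef_rot: [-1.57, 0.001, 2.801]
force: [-0.0, 1.6, 0.3]
grip_width: 0.0736
```

Emit:
play_rows(
  twist=[
    [0,0,0],
    [0,0,0],
    [0,0,0],
    [0,0,0],
    [0,0,0],
    [0,0,0],
  ],
  travel=[
    [0,0,0],
    [0,0,0],
    [0,0,0],
    [0,0,0],
    [0,0,0],
    [0,0,0],
  ],
  grip=[1,1,1,1,1,1],
)

```text
time_s: 5.45
ee_pos: [0.4737, -0.3232, 0.0204]
eef_rot: [-1.571, -0.0, 2.801]
force: [0.7, 0.8, -0.3]
grip_width: 0.0253
```

Emit:
play_rows(
  twist=[
    [0,0,0],
    [0,0,0],
    [0,0,0],
    [0,0,0],
    [0,0,0],
    [0,0,0],
    [0,0,0],
    [0,0,0],
    [0,0,0],
    [0,0,0],
    [0,0,0],
    [0,0,0],
  ],
  travel=[
    [0,0,0],
    [0,0,0],
    [0,0,0],
    [0,0,0.2],
    [0,0,0.4],
    [0,0,0.6],
    [0,0,0.7],
    [0,0,0.7],
    [0,0,0.7],
    [0,0,0.7],
    [0,0,0.6],
    [0,0,0],
  ],
  grip=[1,1,1,1,1,1,1,1,1,1,1,1],
)

```text
time_s: 6.65
ee_pos: [0.4745, -0.3238, 0.2549]
eef_rot: [-1.569, 0.006, 2.801]
force: [-0.8, -0.8, -4.7]
grip_width: 0.0099
```

```bash
cat > plan.py <<'E'
from h import *
from fit import fasR
import sys
O=np.array([.5356,.0354,.097]);PSI=np.radians(126.0)
FR=fasR(PSI)
def target(fx,fy,fz,O=O,FR=FR): return O+FR@np.array([fx,fy,fz]), np.c_[-FR[:,0],-FR[:,2],-FR[:,1]]
def delta(pos,rot,P,RT):
    rv=(R.from_matrix(RT)*R.from_euler('xyz',rot).inv()).as_rotvec()
    return (P-pos)/.05, rv/(np.pi/2)
E
python3 - <<'E' | tail -8
from plan import *
from station import ctrl
o=ctrl.get_obs()
P,RT=target(.088,0,.0804)
print(P,FR)
print(delta(o['ee_pos'],o['eef_rot'],P,RT), o['qpos'])
# yaw-only first then tilt axis
print('tilt axis world', FR[:,1], 'deg35/90',35/90)
E
```

```text
left [0.59831541 0.21268774 0.17096128] [array([-0., -0.]), array([-0.,  0.])]
top [0.70132984 0.07014397 0.04860447] [array([-0., -0.]), array([-0.,  0.])]
[0.52033531 0.05641004 0.21333455] [[-0.48148549 -0.80901699  0.33713977]
 [ 0.66270792 -0.58778525 -0.46403308]
 [ 0.57357644  0.          0.81915204]]
(array([ 0.9171801 ,  7.60350607, -0.83069327]), array([ 0.40747651, -0.30225481,  1.55456573])) [-6.62557393e-01  3.23254110e-01  1.39437393e+00  1.35294269e-05
  1.41712156e+00  1.24908150e+00]
tilt axis world [-0.80901699 -0.58778525  0.        ] deg35/90 0.3888888888888889
```

Emit:
play_rows(
  twist=[
    [0,0,0.09],
    [0,0,0.09],
    [0,0,0.09],
    [0,0,0.09],
    [0,0,0.09],
    [0,0,0.09],
    [0,0,0.09],
    [0,0,0.09],
    [0,0,0.09],
    [0,0,0.09],
  ],
  travel=[
    [0.05,0.42,0],
    [0.05,0.42,0],
    [0.05,0.42,0],
    [0.05,0.42,0],
    [0.05,0.42,0],
    [0.05,0.42,0],
    [0.05,0.42,0],
    [0.05,0.42,0],
    [0.05,0.42,0],
    [0.05,0.42,0],
  ],
  grip=[1,1,1,1,1,1,1,1,1,1],
)

```text
time_s: 7.65
ee_pos: [0.4981, -0.1121, 0.2487]
eef_rot: [-1.573, -0.0, -2.063]
force: [-0.2, 0.4, -4.4]
grip_width: 0.0099
```

Emit:
play_rows(
  twist=[
    [0,0,0.09],
    [0,0,0.09],
    [0,0,0.09],
    [0,0,0.09],
    [0,0,0.09],
    [0,0,0.09],
    [0,0,0.09],
    [0,0,0.08],
    [0,0,0],
  ],
  travel=[
    [0.05,0.42,0],
    [0.05,0.42,0],
    [0.05,0.42,0],
    [0.05,0.42,0],
    [0.05,0.42,0],
    [0.05,0.42,0],
    [0.05,0.42,0],
    [0.05,0.42,0],
    [0,0,0],
  ],
  grip=[1,1,1,1,1,1,1,1,1],
)

```text
time_s: 8.55
ee_pos: [0.5181, 0.0566, 0.2487]
eef_rot: [-1.573, 0.002, -0.948]
force: [-0.0, 0.1, -3.7]
grip_width: 0.0097
```

Emit:
play_rows(
  twist=[
    [0.063,0.0457,0],
    [0.063,0.0457,0],
    [0.063,0.0457,0],
    [0.063,0.0457,0],
    [0.063,0.0457,0],
    [0,0,0],
    [0,0,0],
  ],
  travel=[
    [0,0,0],
    [0,0,0],
    [0,0,0],
    [0,0,0],
    [0,0,0],
    [0,0,0],
    [0,0,0],
  ],
  grip=[1,1,1,1,1,1,1],
)

```text
time_s: 9.25
ee_pos: [0.5186, 0.0541, 0.2493]
eef_rot: [-1.581, 0.609, -0.96]
force: [-0.4, -0.7, -3.9]
grip_width: 0.0099
```

```bash
python3 - <<'E' | tail -6
from plan import *
from station import ctrl
o=ctrl.get_obs()
P,RT=target(.088,0,.0804)
print(o['qpos'],o['ee_pos'],P,delta(o['ee_pos'],o['eef_rot'],P,RT))
p=ctrl.camera('wrist'); save(p,'w2'); p=ctrl.camera('scene'); save(p,'s2'); 
E
```

```text
hole [ 0.57166268 -0.01369634  0.07251913] [array([-0.3, -0. ]), array([-0.3,  0. ])]
cornLR [ 0.51656803 -0.06468995  0.04965208] [array([0.1, 0. ]), array([ 0.1, -0. ])]
bot [0.41237067 0.07716867 0.17237283] [array([0., 0.]), array([ 0., -0.])]
left [0.59831541 0.21268774 0.17096128] [array([-0., -0.]), array([-0.,  0.])]
top [0.70132984 0.07014397 0.04860447] [array([-0., -0.]), array([-0.,  0.])]
[-0.17062006  0.44456468  1.350716    0.42119036  1.78968326 -0.78617676] [0.51864476 0.05413914 0.24928067] [0.52033531 0.05641004 0.21333455] (array([ 0.03381105,  0.04541801, -0.71892243]), array([ 0.0038725 , -0.00346374,  0.00730647]))
```

View pics/w2.png

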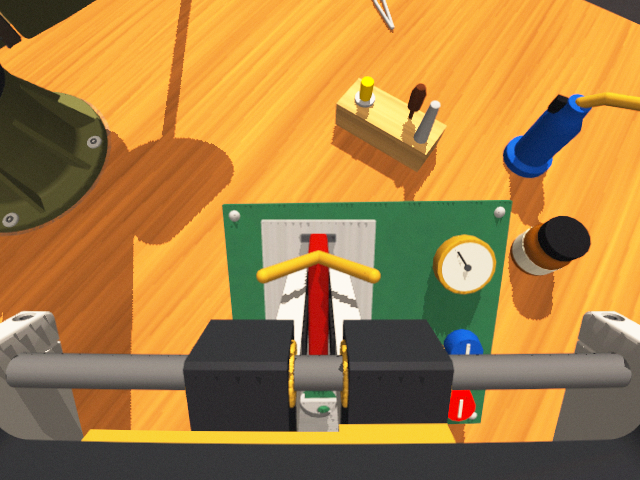

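View pics/s2.png

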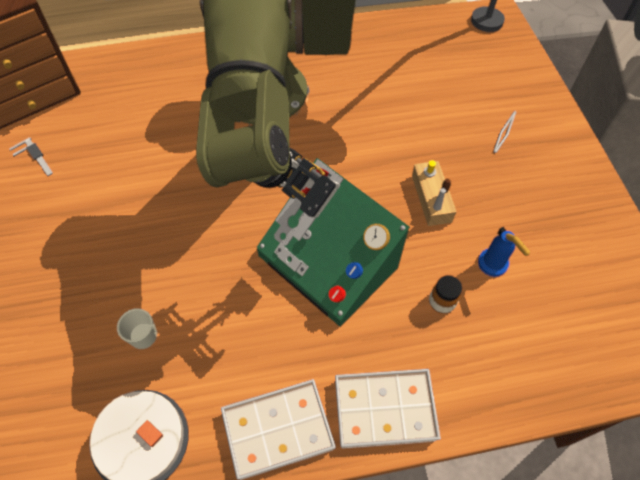

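```bash
python3 - <<'E' | tail -16
from plan import *
from station import ctrl
import pickle,cv2
p=ctrl.camera('wrist'); pickle.dump(p,open('w2.pkl','wb'))
o=ctrl.get_obs()
for z in [.095,.098]:
    OO=np.array([.5356,.0354,z])
    for X in [(.1297,.0748,.001),(.1297,-.1548,.001),(-.0847,-.1548,.001),(.14,.085,0),(.14,-.165,0)]: print(z,X,proj(p,OO+FR@np.array(X)).round(1))
Rt=R.from_euler('xyz',o['eef_rot']).as_matrix()
Rr=np.c_[-Rt[:,0],-Rt[:,2],-Rt[:,1]]
for X in [(.087,.033,.004),(.087,-.033,.004),(-.073,0,.004),(.0775,.022,.067),(.0775,-.022,.067)]:
    print(X,proj(p,o['ee_pos']+Rr@(np.array(X)-[.05,0,.0204])).round(1))
im=cv2.imread('pics/w2.png'); cv2.imwrite('pics/w2c.png',cv2.resize(im[190:440,210:520],None,fx=2.5,fy=2.5,interpolation=cv2.INTER_CUBIC))
E
```

```text
top [0.70132984 0.07014397 0.04860447] [array([-0., -0.]), array([-0.,  0.])]
0.095 (0.1297, 0.0748, 0.001) [[233.5 215.6]]
0.095 (0.1297, -0.1548, 0.001) [[498.6 213. ]]
0.095 (-0.0847, -0.1548, 0.001) [[470.4 415.8]]
0.095 (0.14, 0.085, 0) [[221.  203.8]]
0.095 (0.14, -0.165, 0) [[511.2 200.9]]
0.098 (0.1297, 0.0748, 0.001) [[232.6 214.2]]
0.098 (0.1297, -0.1548, 0.001) [[500.4 211.5]]
0.098 (-0.0847, -0.1548, 0.001) [[471.6 416.2]]
0.098 (0.14, 0.085, 0) [[220.1 202.2]]
0.098 (0.14, -0.165, 0) [[513.1 199.3]]
(0.087, 0.033, 0.004) [[260.1 215.7]]
(0.087, -0.033, 0.004) [[375.6 215.7]]
(-0.073, 0, 0.004) [[318.  439.9]]
(0.0775, 0.022, 0.067) [[262.3 269.8]]
(0.0775, -0.022, 0.067) [[373.3 269.8]]
```

View pics/w2c.png

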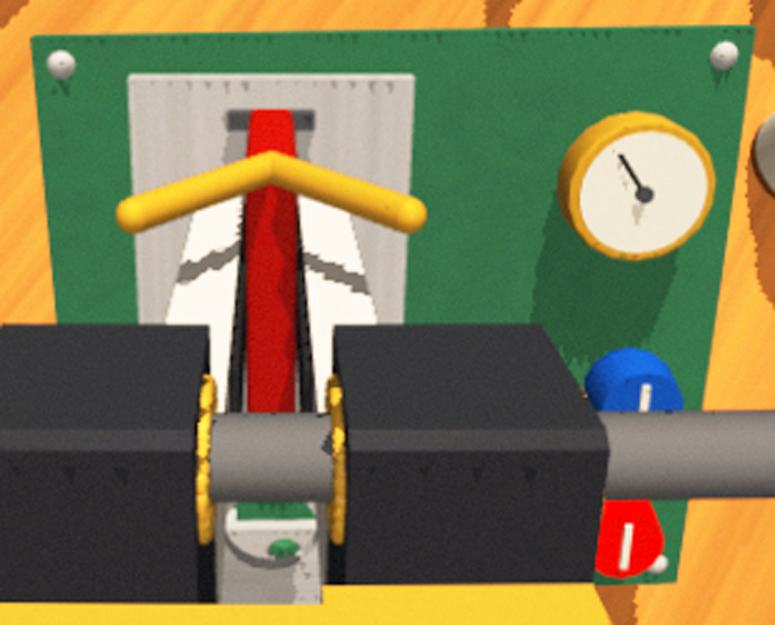

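```bash
python3 - <<'E' | tail -1
from plan import *
from station import ctrl
import pickle,cv2
p=ctrl.camera('top'); save(p,'t2');pickle.dump(p,open('t2.pkl','wb'))
im=cv2.imread('pics/s2.png'); a=cv2.resize(im[150:290,250:350],None,fx=4,fy=4,interpolation=cv2.INTER_CUBIC)
im=cv2.imread('pics/t2.png'); b=cv2.resize(im[180:320,290:390],None,fx=4,fy=4,interpolation=cv2.INTER_CUBIC)
cv2.imwrite('pics/c5.png',cv2.hconcat([a,b]))
E
```

```text
top [0.70132984 0.07014397 0.04860447] [array([-0., -0.]), array([-0.,  0.])]
```

View pics/c5.png

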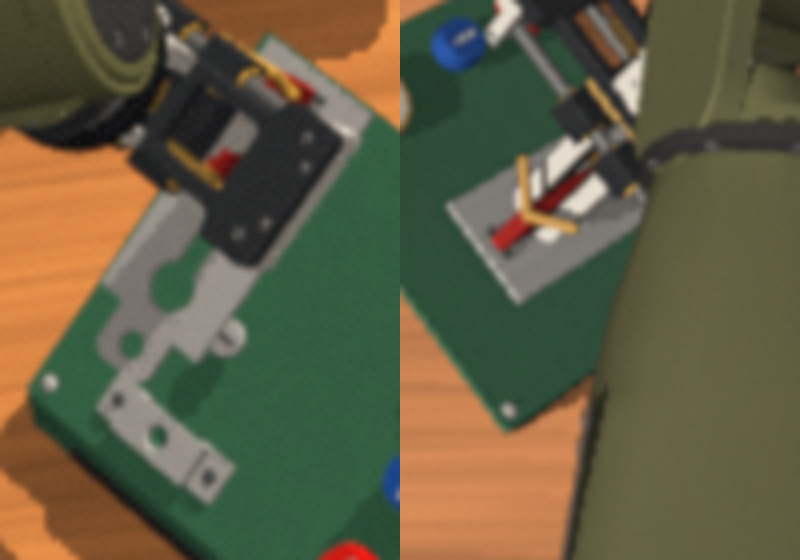

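```bash
cat > hand.py <<'E'
from plan import *
from fit import u
import pickle
from scipy.optimize import least_squares
S0=pickle.load(open('scene0.pkl','rb'));T2=pickle.load(open('t2.pkl','rb'));W=pickle.load(open('w2.pkl','rb'))
s=lambda x,y:u((x,y),4,250,150); t=lambda x,y:u((x-400,y),4,290,180); w=lambda x,y:u((x,y),2.5,210,190)
from station import ctrl
o=ctrl.get_obs(); pos=o['ee_pos'];Rt=R.from_euler('xyz',o['eef_rot']).as_matrix()
print(pos)
Rr=np.c_[-Rt[:,0],-Rt[:,2],-Rt[:,1]]
obs=[(S0,(-.073,0,.004),s(132,346)),(S0,(-.038,0,.004),s(171,286)),(S0,(-.059,-.033,.004),s(194,360)),
(T2,(.087,.033,.004),t(520,302)),(T2,(.087,-.033,.004),t(448,206)),
(W,(.087,.033,.004),w(129,75)),(W,(.087,-.033,.004),w(413,75)),(W,(.0775,.022,.067),w(131,214)),(W,(.0775,-.022,.067),w(413,214))]
def res(v):
    Q=R.from_euler('xyz',v[3:]).as_matrix();r=[]
    for p,X,q in obs:
        P=pos+Rr@(Q@(np.array(X)-[.05,0,.0314])+[0,0,.011]+v[:3]); r+=[*(proj(p,P)[0]-q)]
    return np.array(r)
print(res(np.zeros(6)).reshape(-1,2).round(1))
q=least_squares(lambda v:np.r_[res(np.r_[v[:3],0,v[3],0]),v[:3]/.003,v[3]/.05],np.zeros(4),x_scale=.01)
print(q.x,res(np.r_[q.x[:3],0,q.x[3],0]).reshape(-1,2).round(1))
E
python3 hand.py | tail -20
```

```text
top [0.70132984 0.07014397 0.04860447] [array([-0., -0.]), array([-0.,  0.])]
[0.51852111 0.05526995 0.25103676]
[[ 0.9 -0.8]
 [ 1.2 -0.3]
 [ 1.4  0.1]
 [-0.3  0.3]
 [-0.2 -0. ]
 [-1.2 -4.2]
 [ 0.7 -4.3]
 [ 0.2 -5.6]
 [-1.5 -5.7]]
[-0.00208026 -0.00017181  0.00110381  0.00386218] [[-0.1  0. ]
 [ 0.3  0.6]
 [ 0.5  1. ]
 [ 0.5 -0.4]
 [ 0.6 -0.7]
 [-1.  -0.1]
 [ 1.2 -0.2]
 [ 0.4 -0.1]
 [-0.9 -0.2]]
```

```bash
cat > fit2.py <<'E'
from fit import *
from fit import u
W=pickle.load(open('w2.pkl','rb'))
w=lambda x,y:u((x,y),2.5,210,190)
wo=[((.14,.085,0),w(33,37)),((.14,-.165,0),w(752,28)),('s',(1,1),w(61,65)),('s',(1,-1),w(724,55)),('s',(-1,-1),w(659,563))]
def rw(v,z=None):
    v=np.array(v); 
    if z is not None: v=v.copy(); v[3]=z
    r=list(rc(v)); Rm=fasR(v[2]);o=np.array([v[0],v[1],v[3]])
    for q in wo:
        if q[0]=='s':
            X=np.array([.133+v[4] if q[1][0]>0 else -.088-v[4], .078+v[5] if q[1][1]>0 else -.158-v[5],.001])
        else: X=np.array(q[0])
        r+=[*(proj(W,Rm@X+o)[0]-q[-1])]
    return np.array(r)
for z in [None,.095]:
    b=least_squares(lambda v:rw(v,z),[.5356,.0354,2.2,.096,0,0],x_scale=.01)
    print(z,b.x,np.degrees(b.x[2]),b.cost);print(rw(b.x,z)[-10:].reshape(-1,2).round(1));print(rw(b.x,z)[:8].round(1))
E
python3 fit2.py | tail -18
```

```text
cornLR [ 0.51656803 -0.06468995  0.04965208] [array([0.1, 0. ]), array([ 0.1, -0. ])]
bot [0.41237067 0.07716867 0.17237283] [array([0., 0.]), array([ 0., -0.])]
left [0.59831541 0.21268774 0.17096128] [array([-0., -0.]), array([-0.,  0.])]
top [0.70132984 0.07014397 0.04860447] [array([-0., -0.]), array([-0.,  0.])]
None [ 0.53609555  0.03597603  2.20211774  0.09493906 -0.00313803 -0.00270756] 126.17205249831481 7.37341407275481
[[-1.4 -0.6]
 [ 1.  -0.7]
 [-0.7 -0.2]
 [ 0.2  0.4]
 [-1.6  0.3]]
[-0.1 -0.4 -0.   1.4 -0.8  0.3  0.3  1. ]
0.095 [ 0.53610372  0.03596289  2.20215184  2.36257428 -0.00314997 -0.00272669] 126.17400650024246 7.375691260172407
[[-1.4 -0.6]
 [ 1.  -0.7]
 [-0.7 -0.2]
 [ 0.2  0.4]
 [-1.6  0.3]]
[-0.1 -0.4 -0.   1.4 -0.8  0.3  0.3  1. ]
```

```bash
sed -i 's/^from fit import fasR/import pickle/; s/^O=.*/O=np.array([.5361,.0360,.095]);PSI=np.radians(126.17)/' plan.py; sed -i '/^FR=/i def fasR(psi):\n    c,s=np.cos(psi),np.sin(psi);a=np.radians(35)\n    x=np.array([c*np.cos(a),s*np.cos(a),np.sin(a)]);y=np.array([-s,c,0]);return np.c_[x,y,np.cross(x,y)]' plan.py
cat > go.py <<'E'
from plan import *
from station import ctrl
o=ctrl.get_obs()
P,RT=target(*[float(a) for a in sys.argv[1:4]])
d=delta(o['ee_pos'],o['eef_rot'],P,RT)
print(o['time_s'],'travel',d[0].round(3),'twist',d[1].round(4),'fascia pos',(FR.T@(o['ee_pos']-O)*1000).round(1),'force f',(FR.T@o['force']).round(1),o['moment'].round(2),o['grip_width'])
E
python3 go.py .0895 0 .0454; python3 go.py .0895 0 .0204
```

```text
9.45 travel [-0.206  0.378 -1.35 ] twist [ 0.0031 -0.0019  0.0074] fascia pos [110.7   2.8 112.9] force f [-2.2 -0.3 -2.9] [-0.53 -0.48  0.01] 0.009883340151133867
9.45 travel [-0.376  0.609 -1.76 ] twist [ 0.0031 -0.0019  0.0074] fascia pos [110.7   2.8 112.9] force f [-2.2 -0.3 -2.9] [-0.53 -0.48  0.01] 0.009883340151133867
```

Emit:
play_rows(
  twist=[
    [0.003,-0.002,0.007],
    [0,0,0],
    [0,0,0],
    [0,0,0],
    [0,0,0],
    [0,0,0],
    [0,0,0],
  ],
  travel=[
    [-0.04,0.076,-0.27],
    [-0.04,0.076,-0.27],
    [-0.04,0.076,-0.27],
    [-0.04,0.076,-0.27],
    [-0.04,0.076,-0.27],
    [0,0,0],
    [0,0,0],
  ],
  grip=[1,1,1,1,1,1,1],
)

```text
time_s: 10.15
ee_pos: [0.5088, 0.0738, 0.1829]
eef_rot: [-1.572, 0.613, -0.941]
force: [0.3, -0.5, -3.8]
grip_width: 0.0097
```

```bash
python3 go.py .0895 0 .0204;  python3 - <<'E'
from h import *
from station import ctrl
import pickle,cv2
p=ctrl.camera('scene'); save(p,'s3')
q=ctrl.camera('wrist'); save(q,'w3')
a=cv2.resize(cv2.imread('pics/s3.png')[150:290,250:350],None,fx=4,fy=4,interpolation=cv2.INTER_CUBIC)
b=cv2.resize(cv2.imread('pics/w3.png')[340:480,270:370],None,fx=4,fy=4,interpolation=cv2.INTER_CUBIC)
cv2.imwrite('pics/c6.png',cv2.hconcat([a,b]))
E
```

```text
10.15 travel [-0.18   0.238 -0.398] twist [-0.001  -0.0013  0.0007] fascia pos [88.7 -0.3 45.3] force f [-2.7  0.1 -2.8] [-0.52 -0.47 -0.03] 0.009668947065046164
```

View pics/c6.png

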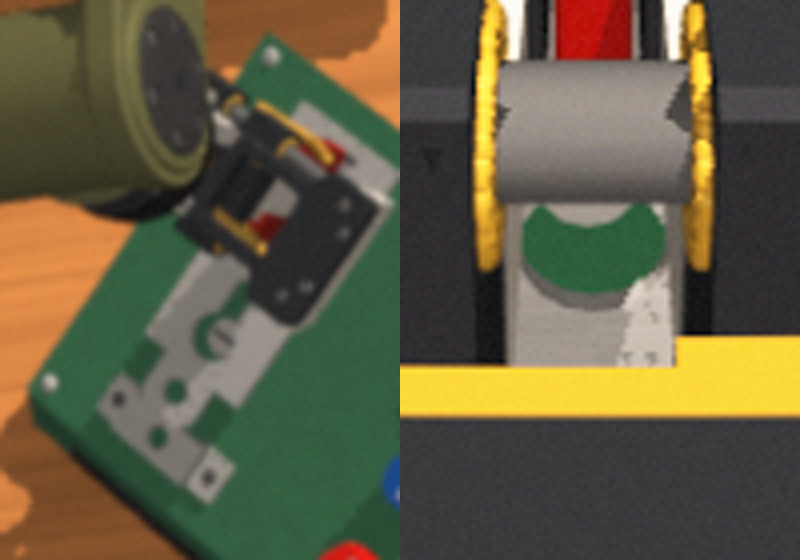

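```bash
python3 - <<'E'
from plan import *
from station import ctrl
q=ctrl.camera('wrist'); s=ctrl.camera('scene'); o=ctrl.get_obs()
Rt=R.from_euler('xyz',o['eef_rot']).as_matrix();Rr=np.c_[-Rt[:,0],-Rt[:,2],-Rt[:,1]]
f=lambda X:proj(q,O+FR@np.array(X))[0]; g=lambda X:proj(q,o['ee_pos']+Rr@(np.array(X)-[.0515,0,.0204]))[0]
c=lambda v:((v-[270,340]+.5)*4-.5+[400,0]).round(0)
print('head low',c(f((-.01,0,.013))),'head top',c(f((.01,0,.013))),'eye low',c(g((-.051,0,.004))),'eye sides',c(g((-.038,.013,.004))),c(g((-.038,-.013,.004))))
f=lambda X:proj(s,O+FR@np.array(X))[0]; g=lambda X:proj(s,o['ee_pos']+Rr@(np.array(X)-[.0515,0,.0204]))[0]
c=lambda v:((v-[250,150]+.5)*4-.5).round(0)
print('head',c(f((0,0,.013))),'eye',c(g((-.038,0,.002))),'thole',c(g((-.073,0,.002))),'shole',c(f((-.065,0,.012))))
E
```

```text
head low [591. 222.] head top [591. 128.] eye low [592. 307.] eye sides [515. 244.] [669. 244.]
head [227. 339.] eye [215. 339.] thole [177. 393.] shole [159. 439.]
```

Emit:
play_rows(
  twist=[
    [0,0,0],
    [0,0,0],
    [0,0,0],
    [0,0,0],
    [0,0,0],
    [0,0,0],
    [0,0,0],
    [0,0,0],
  ],
  travel=[
    [-0.02,0.028,-0.05],
    [-0.02,0.028,-0.05],
    [-0.02,0.028,-0.05],
    [-0.02,0.028,-0.05],
    [-0.02,0.028,-0.05],
    [-0.02,0.028,-0.05],
    [0,0,0],
    [0,0,0],
  ],
  grip=[1,1,1,1,1,1,1,1],
)

```text
time_s: 11.15
ee_pos: [0.5027, 0.0822, 0.168]
eef_rot: [-1.571, 0.613, -0.941]
force: [-0.1, -0.1, -4.7]
grip_width: 0.0099
```

```bash
python3 go.py .0885 0 .0204
```

```text
11.15 travel [-0.05   0.057 -0.11 ] twist [-0.001  -0.0012  0.0007] fascia pos [88.6 -0.3 27.1] force f [-2.8  0.1 -3.8] [-0.49 -0.47 -0.02] 0.009929019262023941
```

Emit:
play_rows(
  twist=[
    [0,0,0],
    [0,0,0],
    [0,0,0],
    [0,0,0],
    [0,0,0],
    [0,0,0],
    [0,0,0],
  ],
  travel=[
    [-0.0068,0.0093,-0.0164],
    [-0.0068,0.0093,-0.0164],
    [-0.0068,0.0093,-0.0164],
    [-0.0068,0.0093,-0.0164],
    [-0.0068,0.0093,-0.0164],
    [0,0,0],
    [0,0,0],
  ],
  grip=[1,1,1,1,1,1,1],
)

```text
time_s: 11.85
ee_pos: [0.501, 0.0845, 0.1639]
eef_rot: [-1.572, 0.613, -0.941]
force: [0.4, -0.9, -4.6]
grip_width: 0.0097
```

```bash
python3 go.py .0885 0 .0204
```

```text
11.85 travel [-0.016  0.011 -0.028] twist [-0.001  -0.0012  0.0007] fascia pos [88.6 -0.3 22.1] force f [-3.5  0.2 -3.2] [-0.51 -0.48  0.01] 0.009687471238379881
```

Emit:
play_rows(
  twist=[
    [0,0,0],
    [0,0,0],
    [0,0,0],
    [0,0,0],
    [0,0,0],
  ],
  travel=[
    [-0.0068,0.0093,-0.0164],
    [0,0,0],
    [-0.0068,0.0093,-0.0164],
    [0,0,0],
    [0,0,0],
  ],
  grip=[1,1,1,1,1],
)

```text
time_s: 12.35
ee_pos: [0.5005, 0.0853, 0.1626]
eef_rot: [-1.571, 0.613, -0.941]
force: [0.4, -2.9, 2.2]
grip_width: 0.0096
```

```bash
python3 go.py .0885 0 .0204
```

```text
12.35 travel [-0.005 -0.005 -0.002] twist [-0.0009 -0.0008  0.0008] fascia pos [88.6 -0.4 20.4] force f [-0.9  1.4  3.2] [-0.62 -0.3   0.14] 0.009621232762875236
```

Emit:
play_rows(
  twist=[
    [0,0,0],
    [0,0,0],
    [0,0,0],
    [0,0,0],
    [0,0,0],
    [0,0,0],
    [0,0,0],
  ],
  travel=[
    [0.0205,-0.0285,-0.0205],
    [0.0193,-0.0265,-0.023],
    [0.0193,-0.0265,-0.023],
    [0.0193,-0.0265,-0.023],
    [0.0193,-0.0265,-0.023],
    [0,0,0],
    [0,0,0],
  ],
  grip=[1,1,1,1,1,1,1],
)

```text
time_s: 13.05
ee_pos: [0.5055, 0.0785, 0.1566]
eef_rot: [-1.571, 0.613, -0.941]
force: [2.9, -2.7, 3.4]
grip_width: 0.0099
```

```bash
python3 go.py .0885 0 .0204
```

```text
13.05 travel [-0.106  0.131  0.117] twist [-0.0008 -0.0007  0.0009] fascia pos [78.3 -0.4 20.4] force f [-1.2 -0.8  5. ] [-0.34 -0.59 -0.13] 0.009881057440764462
```

Emit:
play_rows(
  twist=[
    [0,0,0],
    [0,0,0],
    [0,0,0],
    [0,0,0],
    [0,0,0],
    [0,0,0],
    [0,0,0],
    [0,0,0],
    [0,0,0],
    [0,0,0],
  ],
  travel=[
    [0.0193,-0.0265,-0.023],
    [0.0193,-0.0265,-0.023],
    [0.0193,-0.0265,-0.023],
    [0.0193,-0.0265,-0.023],
    [0.0193,-0.0265,-0.023],
    [0.0193,-0.0265,-0.023],
    [0.0193,-0.0265,-0.023],
    [0.0193,-0.0265,-0.023],
    [0,0,0],
    [0,0,0],
  ],
  grip=[1,1,1,1,1,1,1,1,1,1],
)

```text
time_s: 14.05
ee_pos: [0.5131, 0.0681, 0.1475]
eef_rot: [-1.571, 0.613, -0.941]
force: [2.0, -0.9, 5.5]
grip_width: 0.0095
```

```bash
python3 go.py .0585 0 .0204
```

```text
14.05 travel [ 0.032 -0.057 -0.046] twist [-0.001  -0.0009  0.0008] fascia pos [62.5 -0.4 20.4] force f [ 1.6 -1.1  5.6] [-0.18 -0.41 -0.04] 0.009532415468448921
```

Emit:
play_rows(
  twist=[
    [0,0,0],
    [0,0,0],
    [0,0,0],
    [0,0,0],
    [0,0,0],
  ],
  travel=[
    [0.0097,-0.0132,-0.0115],
    [0.0097,-0.0132,-0.0115],
    [0.0097,-0.0132,-0.0115],
    [0,0,0],
    [0,0,0],
  ],
  grip=[1,1,1,1,1],
)

```text
time_s: 14.55
ee_pos: [0.5145, 0.0662, 0.146]
eef_rot: [-1.571, 0.613, -0.941]
force: [0.7, -0.4, 6.3]
grip_width: 0.0096
```

```bash
python3 go.py .0585 0 .0204
```

```text
14.55 travel [ 0.005 -0.019 -0.014] twist [-0.0012 -0.0009  0.0007] fascia pos [59.6 -0.4 20.5] force f [ 3.  -0.3  5.6] [ 0.02 -0.26 -0.06] 0.009569670594514508
```

Emit:
play_rows(
  twist=[
    [0,0,0],
    [0,0,0],
    [0,0,0],
    [0,0,0],
  ],
  travel=[
    [0.0097,-0.0132,-0.0115],
    [0,0,0],
    [0,0,0],
    [0,0,0],
  ],
  grip=[1,1,1,1],
)

```text
time_s: 14.95
ee_pos: [0.5147, 0.066, 0.1458]
eef_rot: [-1.571, 0.614, -0.94]
force: [-3.2, 2.4, 11.2]
grip_width: 0.0094
```

```bash
python3 go.py .0585 0 .0204
```

```text
14.95 travel [ 0.001 -0.014 -0.01 ] twist [-0.0018 -0.0014  0.0003] fascia pos [59.3 -0.4 20.4] force f [9.5 1.2 7. ] [0.68 0.42 0.01] 0.009415713113420003
```

Emit:
play_rows(
  twist=[
    [0,0,0],
    [0,0,0],
    [0,0,0],
    [0,0,0],
  ],
  travel=[
    [0.0097,-0.0132,-0.0115],
    [0,0,0],
    [0,0,0],
    [0,0,0],
  ],
  grip=[1,1,1,1],
)

```text
time_s: 15.35
ee_pos: [0.5148, 0.0659, 0.1457]
eef_rot: [-1.571, 0.616, -0.94]
force: [-6.5, 6.2, 14.6]
grip_width: 0.0096
```

```bash
python3 go.py .0585 0 .0204;  python3 - <<'E'
from h import *
from station import ctrl
import cv2
p=ctrl.camera('scene'); save(p,'s4')
q=ctrl.camera('wrist'); save(q,'w4')
a=cv2.resize(cv2.imread('pics/s4.png')[150:290,250:350],None,fx=4,fy=4,interpolation=cv2.INTER_CUBIC)
b=cv2.resize(cv2.imread('pics/w4.png')[340:480,270:370],None,fx=4,fy=4,interpolation=cv2.INTER_CUBIC)
cv2.imwrite('pics/c7.png',cv2.hconcat([a,b]))
E
```

```text
15.35 travel [-0.002 -0.012 -0.008] twist [-0.0025 -0.0019 -0.    ] fascia pos [59.1 -0.4 20.5] force f [15.6  1.6  6.9] [1.41 1.23 0.07] 0.009614746738319442
```

View pics/c7.png

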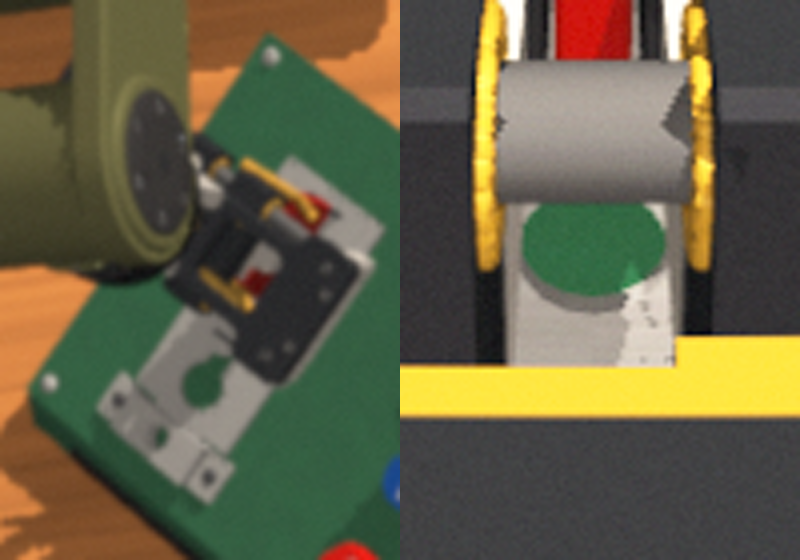

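Emit:
play_rows(
  twist=[
    [0,0,0],
    [0,0,0],
    [0,0,0],
    [0,0,0],
    [0,0,0],
    [0,0,0],
    [0,0,0],
  ],
  travel=[
    [-0.0097,0.0132,0.0115],
    [0,0,0],
    [0,0,0],
    [0,0,0],
    [0,0,0],
    [0,0,0],
    [0,0,0],
  ],
  grip=[1,1,-0.2,-0.2,-0.2,-0.2,-0.2],
)

```text
time_s: 16.15
ee_pos: [0.5148, 0.0655, 0.1449]
eef_rot: [-1.572, 0.613, -0.941]
force: [0.6, 0.8, -0.1]
grip_width: 0.0463
```

```bash
python3 go.py .0585 0 .1304
```

```text
16.15 travel [ 0.743 -1.023  1.809] twist [-0.001  -0.0014  0.0008] fascia pos [58.4 -0.2 20. ] force f [ 0.2 -1.  -0.3] [-0.17 -0.26  0.  ] 0.046342418078817185
```

Emit:
play_rows(
  twist=[
    [0,0,0],
    [0,0,0],
    [0,0,0],
    [0,0,0],
    [0,0,0],
    [0,0,0],
    [0,0,0],
    [0,0,0],
  ],
  travel=[
    [0.062,-0.085,0.15],
    [0.124,-0.17,0.3],
    [0.124,-0.17,0.3],
    [0.124,-0.17,0.3],
    [0.124,-0.17,0.3],
    [0.124,-0.17,0.3],
    [0.062,-0.085,0.15],
    [0,0,0],
  ],
  grip=[-0.2,-0.2,-0.2,-0.2,-0.2,-0.2,-0.2,-0.2],
)

```text
time_s: 16.95
ee_pos: [0.5525, 0.014, 0.2359]
eef_rot: [-1.57, 0.612, -0.941]
force: [-0.5, 0.4, -0.6]
grip_width: 0.0564
```

```bash
python3 go.py .0585 0 .1304; python3 - <<'E'
from h import *
from station import ctrl
import cv2,pickle
p=ctrl.camera('scene'); save(p,'s5');pickle.dump(p,open('s5.pkl','wb'))
q=ctrl.camera('wrist'); save(q,'w5');pickle.dump(q,open('w5.pkl','wb'))
a=cv2.resize(cv2.imread('pics/s5.png')[150:290,250:350],None,fx=4,fy=4,interpolation=cv2.INTER_CUBIC)
cv2.imwrite('pics/c8.png',a)
E
```

```text
16.95 travel [-0.011  0.007 -0.011] twist [-0.0007 -0.0002  0.0011] fascia pos [ 58.3  -0.2 131.2] force f [ 0.1  0.2 -0.8] [-0.25 -0.24  0.01] 0.05637090570149234
```

View pics/c8.png

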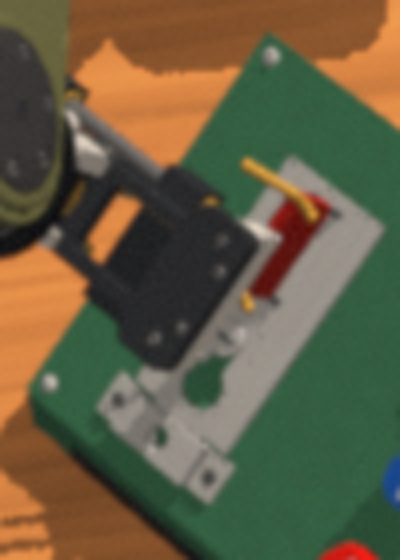

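View pics/w5.png

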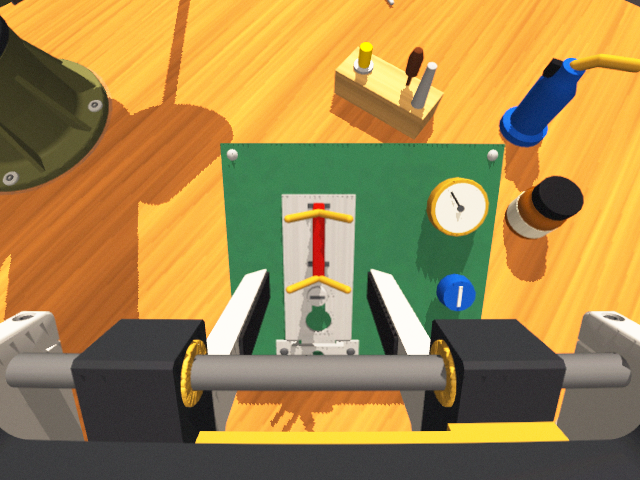

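Emit:
play_rows(
  twist=[
    [-0.0627,-0.0459,0],
    [-0.0627,-0.0459,0],
    [-0.0627,-0.0459,0],
    [-0.0627,-0.0459,0],
    [-0.0627,-0.0459,0],
    [0,0,0],
    [0,0,0],
    [0,0,0],
    [0,0,0],
    [0,0,0],
    [0,0,0],
    [0,0,0],
  ],
  travel=[
    [0,0,0.5],
    [0,0,0.5],
    [-0.3,0.6,0.2],
    [-0.3,0.6,0],
    [-0.3,0.6,0],
    [-0.4,0.8,0],
    [-0.4,0.8,0],
    [-0.4,0.8,0],
    [-0.4,0.8,-0.2],
    [-0.4,0.8,-0.5],
    [-0.4,0.8,-0.6],
    [0,0,-0.6],
  ],
  grip=[-0.2,-0.2,-0.2,-0.2,-0.2,-0.2,-0.2,-0.2,-0.2,-0.2,-0.2,-0.2],
)

```text
time_s: 18.25
ee_pos: [0.3862, 0.3439, 0.2013]
eef_rot: [-1.571, 0.004, -0.936]
force: [1.2, -0.4, -0.1]
grip_width: 0.0565
```

Emit:
play_rows(
  twist=[
    [0,0,0],
    [0,0,0],
  ],
  travel=[
    [0,0,-0.4],
    [0,0,0],
  ],
  grip=[-0.2,-0.2],
)

```text
time_s: 18.45
ee_pos: [0.3873, 0.3401, 0.1798]
eef_rot: [-1.576, 0.003, -0.939]
force: [0.3, -0.4, 0.4]
grip_width: 0.056
```

```bash
python3 - <<'E'
from h import *
from station import ctrl
import cv2,pickle
o=ctrl.get_obs(); print(o['time_s'],o['ee_pos'],o['eef_rot'],o['qpos'])
q=ctrl.camera('wrist'); save(q,'w6');pickle.dump(q,open('w6.pkl','wb'))
for z in (.045,.05,.08): print(z,proj(q,[.3878,.352,z]))
print([ (b['point'],b['confidence']) for b in ctrl.boxes_of('pin_knob',q)])
E
```

```text
18.45 [0.38727752 0.34012001 0.17980016] [-1.57590833  0.00284309 -0.93949888] [0.64809342 0.25680165 1.65709434 0.00310418 1.23276172 0.01575183]
0.045 [[326.45752203 221.76543529]]
0.05 [[326.5639328  222.88955859]]
0.08 [[327.28005712 230.45636228]]
[([567.0, 290.0], 0.28)]
```

View pics/w6.png

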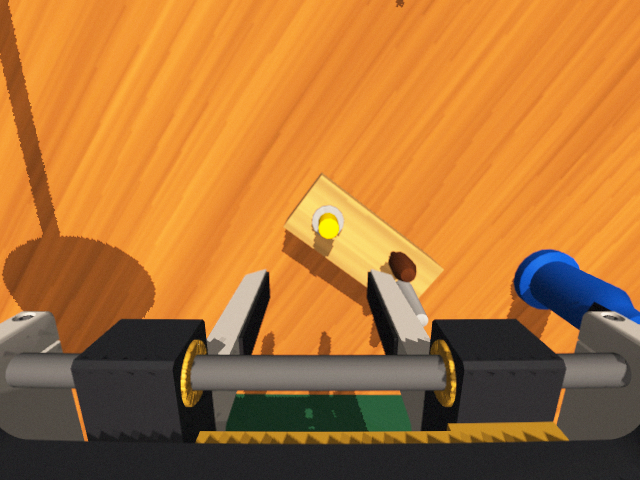

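```bash
python3 - <<'E'
from h import *
import pickle,cv2
q=pickle.load(open('w6.pkl','rb'))
im=q['img'].astype(int); y=(im[:,:,0]>200)&(im[:,:,1]>200)&(im[:,:,2]<60)
ys,xs=np.nonzero(y[190:260,300:360]); print(xs.min()+300,xs.max()+300,ys.min()+190,ys.max()+190,len(xs))
print(atz(q,[(328.3,221.5),],.05),atz(q,[(329,230.5)],.08))
cv2.imwrite('pics/w6c.png',cv2.resize(q['img'][195:250,300:360,::-1],None,fx=10,fy=10,interpolation=cv2.INTER_CUBIC))
E
```

```text
319 338 215 238 331
[[0.38830926 0.35399223 0.05      ]] [[0.3889779  0.35281773 0.08      ]]
```

View pics/w6c.png

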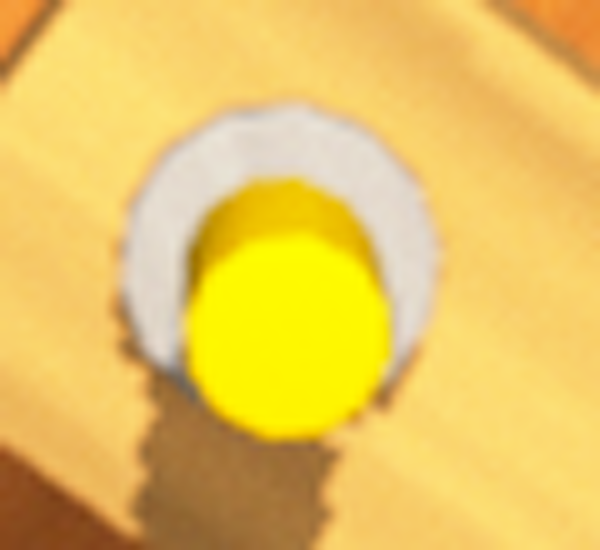

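Emit:
play_rows(
  twist=[
    [0,0,0],
    [0,0,0],
    [0,0,0],
    [0,0,0],
    [0,0,0],
    [0,0,0],
    [0,0,0],
    [0,0,0],
  ],
  travel=[
    [0.014,0.266,0],
    [0,0,-0.4],
    [0,0,-0.4],
    [0,0,-0.4],
    [0,0,-0.2],
    [0,0,0],
    [0,0,0],
    [0,0,0],
  ],
  grip=[-0.2,-0.2,-0.2,-0.2,-0.2,-0.2,-0.2,-0.2],
)

```text
time_s: 19.35
ee_pos: [0.3901, 0.3544, 0.114]
eef_rot: [-1.568, 0.003, -0.941]
force: [-0.3, 0.1, 0.1]
grip_width: 0.0567
```

```bash
python3 - <<'E'
from h import *
from station import ctrl
import cv2,pickle
o=ctrl.get_obs(); print(o['time_s'],o['ee_pos'],o['eef_rot'])
q=ctrl.camera('wrist'); save(q,'w7')
for z in (.05,.08): print(z,proj(q,[.388,.3533,z]))
cv2.imwrite('pics/w7c.png',cv2.resize(q['img'][180:360,220:420,::-1],None,fx=3,fy=3,interpolation=cv2.INTER_CUBIC))
E
```

```text
19.35 [0.39014046 0.35441123 0.1140293 ] [-1.56842453  0.00301409 -0.94073446]
0.05 [[314.26649757 253.52132529]]
0.08 [[313.884227   267.32013175]]
```

View pics/w7c.png

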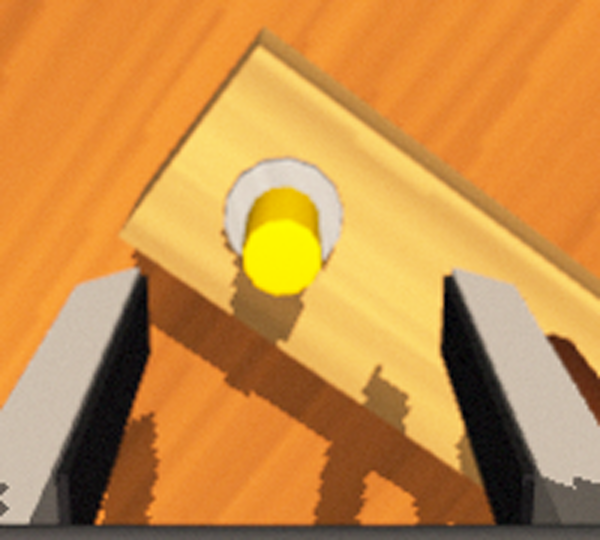

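Emit:
play_rows(
  twist=[
    [-0.001,-0.002,0],
    [0,0,0],
    [0,0,0],
    [0,0,0],
    [0,0,0],
    [0,0,0],
    [0,0,0],
    [0,0,0],
    [0,0,0],
    [0,0,0],
    [0,0,0],
    [0,0,0],
  ],
  travel=[
    [-0.056,0,0],
    [0,0,-0.3],
    [0,0,-0.3],
    [0,0,-0.2],
    [0,0,-0.14],
    [0,0,-0.1],
    [0,0,0],
    [0,0,0],
    [0,0,0],
    [0,0,0],
    [0,0,0],
    [0,0,0],
  ],
  grip=[-0.2,-0.2,-0.2,-0.2,-0.2,-0.2,-0.2,1,1,1,1,1],
  force=55,
)

```text
time_s: 20.6
ee_pos: [0.3869, 0.354, 0.0609]
eef_rot: [-1.568, -0.0, -0.941]
force: [0.5, -0.8, 0.7]
grip_width: 0.0194
```

Emit:
play_rows(
  twist=[
    [0,0,0],
    [0,0,0],
    [0,0,0],
  ],
  travel=[
    [0,0,0],
    [0,0,0],
    [0,0,0],
  ],
  grip=[1,1,1],
)

```text
time_s: 20.9
ee_pos: [0.3869, 0.354, 0.0609]
eef_rot: [-1.568, -0.0, -0.941]
force: [0.8, -0.2, 1.9]
grip_width: 0.0172
```

```bash
python3 - <<'E'
from station import ctrl
o=ctrl.get_obs(); print(o['time_s'],o['ee_pos'],o['eef_rot'],o['grip_width'],o['force'],o['moment'])
E
```

```text
20.9 [0.38693078 0.35402742 0.0609282 ] [-1.56842064e+00 -1.60131474e-04 -9.40695923e-01] 0.017220497547373287 [ 0.79073869 -0.17695683  1.93339802] [-0.00950297 -0.06890936 -0.02821923]
```

Emit:
play_rows(
  twist=[
    [0,0,0],
    [0,0,0],
    [0,0,0],
    [0,0,0],
    [0,0,0],
    [0,0,0],
    [0,0,0],
    [0,0,0],
  ],
  travel=[
    [0,0,0.3],
    [0,0,0.6],
    [0,0,0.8],
    [0,0,0.8],
    [0,0,0.8],
    [0,0,0.8],
    [0,0,0.6],
    [0,0,0],
  ],
  grip=[1,1,1,1,1,1,1,1],
)

```text
time_s: 21.7
ee_pos: [0.3876, 0.3546, 0.2998]
eef_rot: [-1.562, 0.0, -0.941]
force: [0.4, -0.6, -1.4]
grip_width: 0.017
```

```bash
python3 go.py -.065 0 .100; python3 - <<'E'
from h import *
from station import ctrl
import cv2,pickle
q=ctrl.camera('wrist'); save(q,'w8')
cv2.imwrite('pics/w8c.png',cv2.resize(q['img'][280:480,220:420,::-1],None,fx=3,fy=3,interpolation=cv2.INTER_CUBIC))
E
```

```text
21.7 travel [ 4.276 -8.157 -3.203] twist [0.3109 0.2335 0.0024] fascia pos [399.9 -68.1 -30. ] force f [-1.3  0.  -0.7] [ 0.02 -0.15  0.03] 0.016978213329027818
```

View pics/w8c.png

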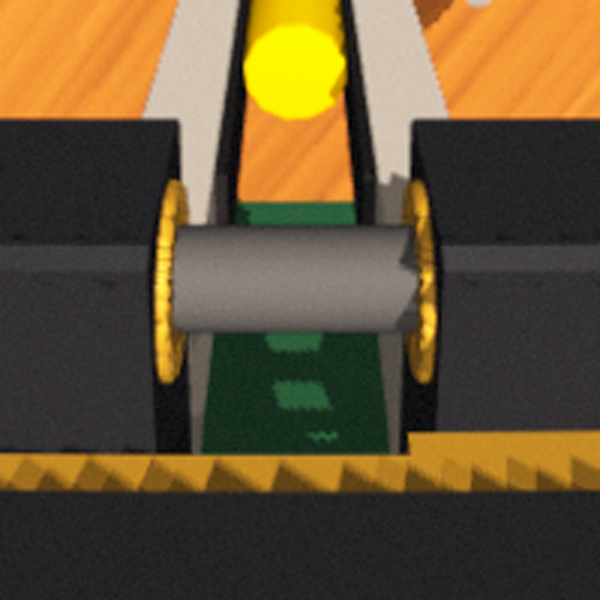

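Emit:
play_rows(
  twist=[
    [0,0,0],
    [0,0,0],
    [0,0,0],
    [0,0,0],
    [0,0,0],
    [0,0,0],
    [0,0,0],
    [0.0622,0.0467,0],
    [0.0622,0.0467,0],
    [0.0622,0.0467,0],
    [0.0622,0.0467,0],
    [0.0622,0.0467,0.002],
  ],
  travel=[
    [0.356,-0.68,0],
    [0.356,-0.68,0],
    [0.356,-0.68,0],
    [0.356,-0.68,0],
    [0.356,-0.68,0],
    [0.356,-0.68,0],
    [0.356,-0.68,0],
    [0.356,-0.68,0],
    [0.356,-0.68,0],
    [0.356,-0.68,0],
    [0.356,-0.68,0],
    [0.356,-0.68,0],
  ],
  grip=[1,1,1,1,1,1,1,1,1,1,1,1],
)

```text
time_s: 22.95
ee_pos: [0.6006, -0.0558, 0.2944]
eef_rot: [-1.578, 0.617, -0.941]
force: [0.9, 0.2, -0.1]
grip_width: 0.0167
```

Emit:
play_rows(
  twist=[
    [0,0,0],
    [0,0,0],
  ],
  travel=[
    [0,0,0],
    [0,0,0],
  ],
  grip=[1,1],
)

```text
time_s: 23.15
ee_pos: [0.6007, -0.0551, 0.2917]
eef_rot: [-1.583, 0.615, -0.945]
force: [0.0, 0.1, -0.7]
grip_width: 0.0173
```

```bash
python3 go.py -.065 0 .082
```

```text
23.15 travel [-0.109  0.203 -3.337] twist [ 0.0014 -0.0067 -0.0006] fascia pos [ 21.4   1.6 225.2] force f [-0.3 -0.1 -0.6] [-0.26 -0.35 -0.01] 0.017268656908582588
```

Emit:
play_rows(
  twist=[
    [0.001,-0.006,0],
    [0,0,0],
    [0,0,0],
    [0,0,0],
    [0,0,0],
    [0,0,0],
    [0,0,0],
    [0,0,0],
    [0,0,0],
  ],
  travel=[
    [-0.02,0.04,-0.5],
    [-0.02,0.04,-0.5],
    [-0.02,0.04,-0.6],
    [-0.02,0.04,-0.6],
    [-0.03,0.04,-0.6],
    [0,0,-0.4],
    [0,0,-0.14],
    [0,0,0],
    [0,0,0],
  ],
  grip=[1,1,1,1,1,1,1,1,1],
)

```text
time_s: 24.05
ee_pos: [0.5953, -0.0437, 0.1305]
eef_rot: [-1.566, 0.604, -0.933]
force: [0.2, 0.3, 0.2]
grip_width: 0.0167
```

```bash
python3 go.py -.065 0 .082; python3 - <<'E'
from plan import *
from station import ctrl
import cv2,pickle
o=ctrl.get_obs()
Rt=R.from_euler('xyz',o['eef_rot']).as_matrix()
for n in ['scene','top','wrist']:
    q=ctrl.camera(n); save(q,n+'9');pickle.dump(q,open(n+'9.pkl','wb'))
    g=lambda d:proj(q,o['ee_pos']+Rt@np.array([0,d,0]))[0].round(1)
    f=lambda X:proj(q,O+FR@np.array(X))[0].round(1)
    print(n,'tip',g(.0159+.034),'collar',g(.0159),'hole',f((-.065,0,.012)),'stud',f((0,0,.013)))
a=cv2.resize(cv2.imread('pics/scene9.png')[190:290,250:350],None,fx=4,fy=4,interpolation=cv2.INTER_CUBIC)
b=cv2.resize(cv2.imread('pics/top9.png')[180:280,300:400],None,fx=4,fy=4,interpolation=cv2.INTER_CUBIC)
cv2.imwrite('pics/c9.png',cv2.hconcat([a,b]))
E
```

```text
24.05 travel [-0.001 -0.026 -0.112] twist [ 0.0019  0.0045 -0.0024] fascia pos [-60.9  -0.8  86. ] force f [ 0.2 -0.3  0.1] [-0.3  -0.33  0.08] 0.01670210668631362
scene tip [285.5 257.9] collar [277.9 257.3] hole [289.3 259.4] stud [306.3 234.4]
top tip [355.6 216.4] collar [362.4 210.1] hole [352.1 220.4] stud [336.  230.8]
wrist tip [318.  258.5] collar [318.  276.5] hole [316.8 253. ] stud [317.2 167. ]
```

View pics/c9.png

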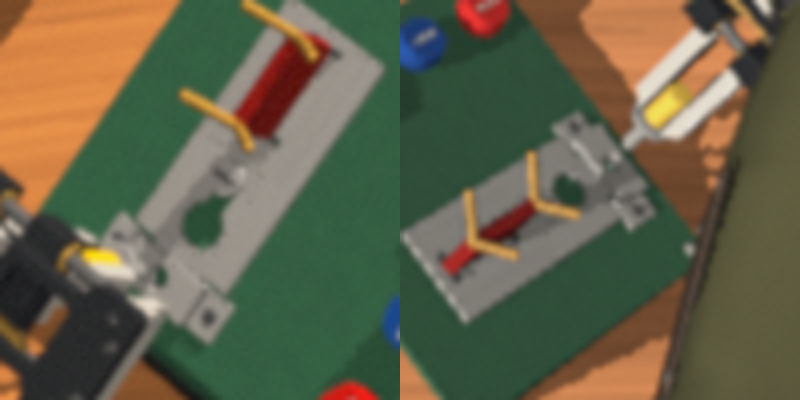

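View pics/wrist9.png

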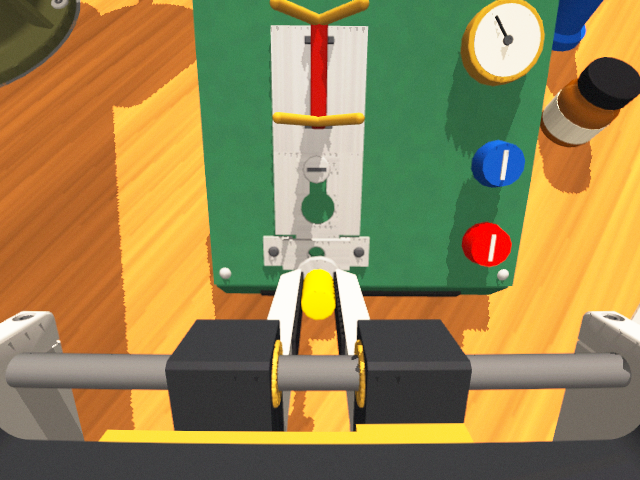

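```bash
python3 - <<'E'
import cv2
im=cv2.imread('pics/wrist9.png'); cv2.imwrite('pics/w9c.png',cv2.resize(im[150:330,255:385],None,fx=4.5,fy=4.5,interpolation=cv2.INTER_CUBIC)[:600])
im=cv2.imread('pics/top9.png'); cv2.imwrite('pics/t9c.png',cv2.resize(im[190:245,325:385],None,fx=10,fy=10,interpolation=cv2.INTER_CUBIC))
E
```

```text
(no output)
```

View pics/w9c.png

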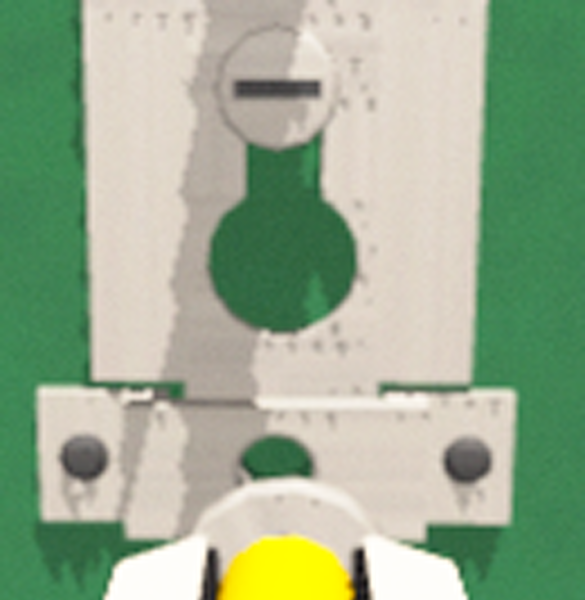

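View pics/t9c.png

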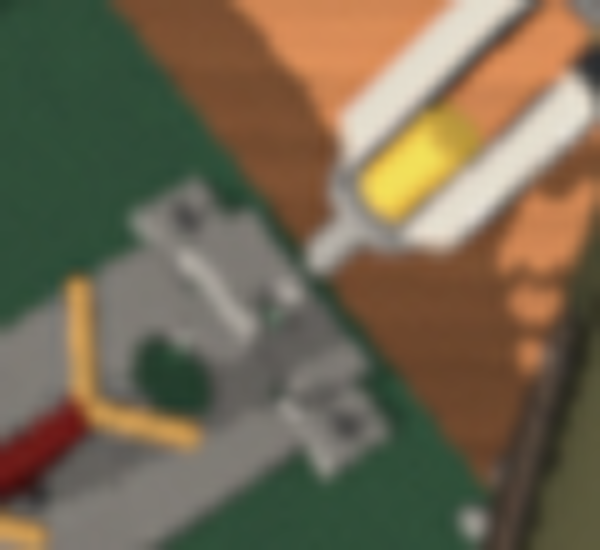

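```bash
python3 go.py -.0657 .0003 .068
```

```text
24.2 travel [-0.094  0.098 -0.341] twist [ 0.0018  0.0043 -0.0022] fascia pos [-61.4  -0.6  85.8] force f [-0.9 -0.2 -0.9] [-0.32 -0.34  0.02] 0.017030303268561198
```

Emit:
play_rows(
  twist=[
    [0.0018,0.0043,-0.0022],
    [0,0,0],
    [0,0,0],
    [0,0,0],
    [0,0,0],
    [0,0,0],
    [0,0,0],
    [0,0,0],
  ],
  travel=[
    [-0.015,0.016,-0.056],
    [-0.015,0.016,-0.056],
    [-0.015,0.016,-0.056],
    [-0.016,0.016,-0.057],
    [-0.016,0.017,-0.058],
    [-0.016,0.017,-0.058],
    [0,0,0],
    [0,0,0],
  ],
  grip=[1,1,1,1,1,1,1,1],
)

```text
time_s: 25.0
ee_pos: [0.5903, -0.0391, 0.1118]
eef_rot: [-1.572, 0.613, -0.941]
force: [-0.5, 0.2, -0.6]
grip_width: 0.0174
```

```bash
python3 go.py -.0657 .0003 .056; python3 - <<'E'
from plan import *
from station import ctrl
import cv2,pickle
for n,c in [('top',(190,245,325,385)),('wrist',(200,330,255,385))]:
    q=ctrl.camera(n); save(q,n+'10')
    cv2.imwrite('pics/%s10c.png'%n,cv2.resize(q['img'][c[0]:c[1],c[2]:c[3],::-1],None,fx=600/(c[3]-c[2]),fy=600/(c[3]-c[2]),interpolation=cv2.INTER_CUBIC))
E
```

```text
25.0 travel [-0.075  0.112 -0.172] twist [-0.0004 -0.0013  0.0001] fascia pos [-66.3   0.6  66.9] force f [ 0.1  0.3 -0.7] [-0.27 -0.33 -0.02] 0.017394117259192002
```

View pics/top10c.png

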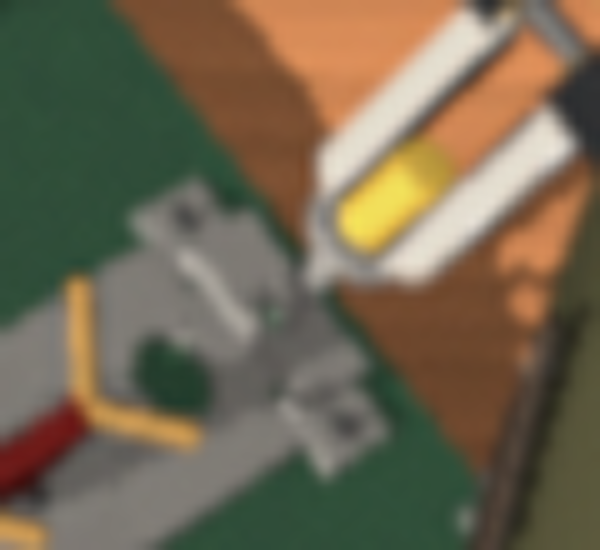

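View pics/wrist10c.png

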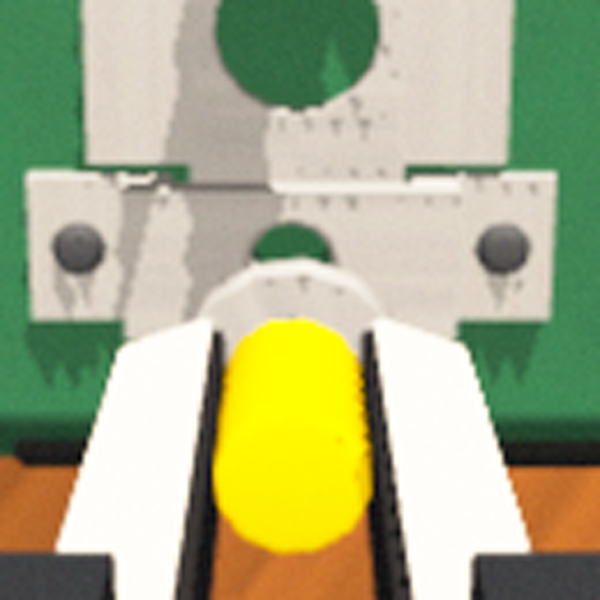

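```bash
python3 - <<'E'
from plan import *
from station import ctrl
o=ctrl.get_obs()
Rt=R.from_euler('xyz',o['eef_rot']).as_matrix()
for n,c in [('top',(190,245,325,385)),('wrist',(200,330,255,385))]:
    q=ctrl.camera(n); k=600/(c[3]-c[2])
    cr=lambda v:((v-[c[2],c[0]]+.5)*k-.5).round(0)
    g=lambda d,x=0:cr(proj(q,o['ee_pos']+Rt@np.array([x,d,0]))[0])
    f=lambda *X:cr(proj(q,O+FR@np.array(X))[0])
    print(n,'tip',g(.0159+.034),'collar top mid',g(.0109),'knobtop',g(-.0191),'collar uphill edge',g(.0109,-.015))
    print('hole',f(-.065,0,.012),'hole up edge',f(-.0585,0,.012),'screws',f(-.065,.0355,.004),f(-.065,-.0355,.004),'saddle roof up edge',f(-.053,0,.012),'feet up',f(-.053,.042,.003),'feet low',f(-.077,.042,.003),'stud',f(0,0,.013))
E
```

```text
top tip [289. 299.] collar top mid [366. 228.] knobtop [427. 170.] collar uphill edge [329. 251.]
hole [275. 309.] hole up edge [260. 319.] screws [343. 431.] [178. 216.] saddle roof up edge [246. 328.] feet up [328. 472.] feet low [385. 432.] stud [115. 412.]
wrist tip [292. 274.] collar top mid [291. 372.] knobtop [291. 477.] collar uphill edge [291. 259.]
hole [295. 256.] hole up edge [295. 216.] screws [ 72. 241.] [518. 241.] saddle roof up edge [295. 181.] feet up [ 29. 166.] feet low [ 36. 310.] stud [ 295. -176.]
```

Emit:
play_rows(
  twist=[
    [0,0,0],
    [0,0,0],
    [0,0,0],
    [0,0,0],
    [0,0,0],
    [0,0,0],
    [0,0,0],
  ],
  travel=[
    [-0.0135,0.0185,-0.0328],
    [-0.0135,0.0185,-0.0328],
    [-0.0135,0.0185,-0.0328],
    [-0.0135,0.0185,-0.0328],
    [-0.0135,0.0185,-0.0328],
    [0,0,0],
    [0,0,0],
  ],
  grip=[1,1,1,1,1,1,1],
)

```text
time_s: 25.9
ee_pos: [0.5869, -0.0345, 0.1036]
eef_rot: [-1.572, 0.613, -0.941]
force: [0.8, 0.2, -1.2]
grip_width: 0.0168
```

```bash
python3 go.py -.066 .0003 .0279
```

```text
25.9 travel [-0.195  0.275 -0.472] twist [-0.0004 -0.0013  0.0001] fascia pos [-66.3   0.6  56.9] force f [-1.  -0.8 -0.8] [-0.27 -0.33 -0.04] 0.016765207515623885
```

Emit:
play_rows(
  twist=[
    [0,0,0],
    [0,0,0],
    [0,0,0],
    [0,0,0],
    [0,0,0],
    [0,0,0],
  ],
  travel=[
    [-0.0125,0.018,-0.033],
    [-0.0135,0.0185,-0.0328],
    [-0.0135,0.0185,-0.0328],
    [-0.0135,0.0185,-0.0328],
    [0,0,0],
    [0,0,0],
  ],
  grip=[1,1,1,1,1,1],
)

```text
time_s: 26.5
ee_pos: [0.5843, -0.0308, 0.097]
eef_rot: [-1.572, 0.613, -0.941]
force: [-0.4, 0.3, -0.9]
grip_width: 0.017
```

```bash
python3 go.py -.066 .0003 .0279
```

```text
26.5 travel [-0.142  0.202 -0.34 ] twist [-0.0004 -0.0013  0.0001] fascia pos [-66.3   0.5  48.9] force f [-0.1  0.2 -1. ] [-0.35 -0.3   0.05] 0.016996102114077764
```

Tip is about 1 mm below the face, with no resistance. Continuing.

Emit:
play_rows(
  twist=[
    [0,0,0],
    [0,0,0],
    [0,0,0],
    [0,0,0],
    [0,0,0],
    [0,0,0],
    [0,0,0],
  ],
  travel=[
    [-0.0135,0.0185,-0.0328],
    [-0.0135,0.0185,-0.0328],
    [-0.0135,0.0185,-0.0328],
    [-0.0135,0.0185,-0.0328],
    [-0.0135,0.0185,-0.0328],
    [0,0,0],
    [0,0,0],
  ],
  grip=[1,1,1,1,1,1,1],
)

```text
time_s: 27.2
ee_pos: [0.5809, -0.0262, 0.0888]
eef_rot: [-1.572, 0.613, -0.941]
force: [0.4, -0.3, -1.4]
grip_width: 0.017
```

```bash
python3 go.py -.066 .0003 .0279
```

```text
27.2 travel [-0.074  0.109 -0.177] twist [-0.0004 -0.0013  0.0001] fascia pos [-66.3   0.5  38.9] force f [-1.2 -0.1 -0.9] [-0.28 -0.29  0.01] 0.01702538318471947
```

Emit:
play_rows(
  twist=[
    [0,0,0],
    [0,0,0],
    [0,0,0],
    [0,0,0],
    [0,0,0],
    [0,0,0],
    [0,0,0],
  ],
  travel=[
    [-0.0135,0.0185,-0.0328],
    [-0.0135,0.0185,-0.0328],
    [-0.0135,0.0185,-0.0328],
    [-0.0135,0.0185,-0.0328],
    [-0.0068,0.0093,-0.0164],
    [0,0,0],
    [0,0,0],
  ],
  grip=[1,1,1,1,1,1,1],
)

```text
time_s: 27.9
ee_pos: [0.5779, -0.0221, 0.0815]
eef_rot: [-1.572, 0.613, -0.941]
force: [0.1, 0.5, 0.1]
grip_width: 0.0173
```

```bash
python3 go.py -.066 .0003 .0279
```

```text
27.9 travel [-0.014  0.026 -0.029] twist [-0.0004 -0.0013  0.0001] fascia pos [-66.4   0.5  29.9] force f [ 0.3 -0.4 -0.1] [-0.34 -0.29  0.  ] 0.017253874090947457
```

Emit:
play_rows(
  twist=[
    [0,0,0],
    [0,0,0],
    [0,0,0],
    [0,0,0],
    [0,0,0],
  ],
  travel=[
    [-0.0068,0.0093,-0.0164],
    [0,0,0],
    [-0.0068,0.0093,-0.0164],
    [0,0,0],
    [0,0,0],
  ],
  grip=[1,1,1,1,1],
)

```text
time_s: 28.4
ee_pos: [0.5772, -0.0211, 0.0799]
eef_rot: [-1.572, 0.612, -0.941]
force: [0.5, -0.3, 0.1]
grip_width: 0.0169
```

```bash
python3 go.py -.066 .0003 .0279
```

```text
28.4 travel [-0.001  0.008  0.002] twist [-0.0004 -0.0012  0.0002] fascia pos [-66.4   0.5  28. ] force f [-0.4 -0.2  0.4] [-0.33 -0.27 -0.03] 0.016871103069866344
```

Emit:
play_rows(
  twist=[
    [0,0,0],
    [0,0,0],
    [0,0,0],
    [0,0,0],
    [0,0,0],
  ],
  travel=[
    [-0.0068,0.0093,-0.0164],
    [0,0,0],
    [-0.0068,0.0093,-0.0164],
    [0,0,0],
    [0,0,0],
  ],
  grip=[1,1,1,1,1],
)

```text
time_s: 28.9
ee_pos: [0.5772, -0.0211, 0.0798]
eef_rot: [-1.571, 0.61, -0.94]
force: [0.5, -6.9, 12.4]
grip_width: 0.0173
```

```bash
python3 go.py -.066 .0003 .0279
```

```text
28.9 travel [-0.001  0.008  0.004] twist [0.0002 0.0003 0.0005] fascia pos [-66.4   0.5  27.9] force f [ 2.3  3.7 13.5] [-0.28  0.36  0.41] 0.017336543245279463
```

Emit:
play_rows(
  twist=[
    [0,0,0],
    [0,0,0],
    [0,0,0],
    [0,0,0],
    [0,0,0],
    [0,0,0],
    [0,0,0],
    [0,0,0],
  ],
  travel=[
    [0.009,-0.0125,0.022],
    [0,0,0],
    [0,0,0],
    [0,0,0],
    [0,0,0],
    [0,0,0],
    [0,0,0],
    [0,0,0],
  ],
  grip=[1,1,-0.1,-0.1,-0.1,-0.1,-0.1,-0.1],
)

```text
time_s: 29.7
ee_pos: [0.5769, -0.0207, 0.0792]
eef_rot: [-1.572, 0.613, -0.941]
force: [-0.2, -0.4, 0.5]
grip_width: 0.0519
```

```bash
python3 go.py -.066 .0003 .0279; python3 - <<'E'
from h import *
from station import ctrl
q=ctrl.camera('wrist'); save(q,'w11')
E
```

```text
29.7 travel [0.005 0.    0.016] twist [-0.0004 -0.0014  0.0001] fascia pos [-66.3   0.5  27.1] force f [0.1 0.4 0.5] [-0.19 -0.22 -0.  ] 0.051874590787732544
```

View pics/w11.png

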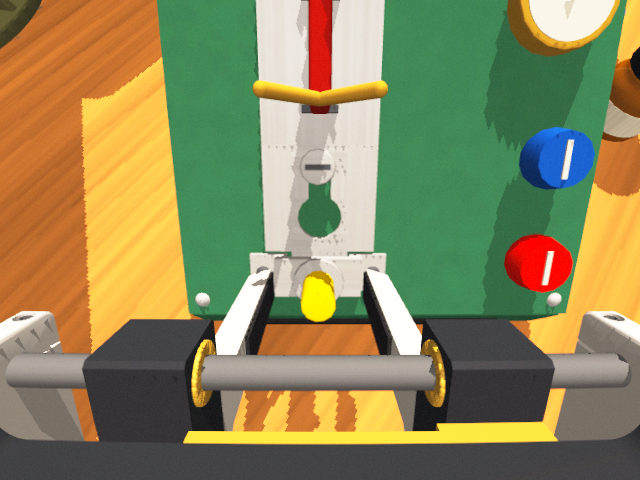

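Collar rests on the saddle and the fingers are clear. I'll retreat along the face normal.

Emit:
play_rows(
  twist=[
    [0,0,0],
    [0,0,0],
    [0,0,0],
    [0,0,0],
    [0,0,0],
    [0,0,0],
    [0,0,0],
    [0,0,0],
    [0,0,0],
    [0,0,0],
    [0,0,0],
  ],
  travel=[
    [0.034,-0.046,0.082],
    [0.068,-0.093,0.164],
    [0.124,-0.17,0.3],
    [0.124,-0.17,0.3],
    [0.124,-0.17,0.3],
    [0.124,-0.17,0.3],
    [0.124,-0.17,0.3],
    [0,-0.3,0.5],
    [0,-0.5,0.6],
    [0,-0.5,0.6],
    [0,0,0],
  ],
  grip=[-0.1,-0.1,-0.1,-0.1,-0.1,-0.1,-0.1,-0.1,-0.1,-0.1,-0.1],
)

```text
time_s: 30.85
ee_pos: [0.6135, -0.1386, 0.2563]
eef_rot: [-1.568, 0.606, -0.941]
force: [0.1, 0.4, 0.1]
grip_width: 0.0515
```

```bash
python3 - <<'E'
from plan import *
from station import ctrl
import cv2
o=ctrl.get_obs();print(o['time_s'],o['ee_pos'])
for n in ['scene','top','wrist']:
    q=ctrl.camera(n); save(q,n+'12')
    f=lambda *X:proj(q,O+FR@np.array(X))[0].round(1)
    print(n,'knob top',f(-.065,0,.047),'collar',f(-.065,0,.017),'stud',f(0,0,.013))
a=cv2.resize(cv2.imread('pics/scene12.png')[180:300,250:350],None,fx=4,fy=4,interpolation=cv2.INTER_CUBIC)
b=cv2.resize(cv2.imread('pics/top12.png')[180:300,300:400],None,fx=4,fy=4,interpolation=cv2.INTER_CUBIC)
cv2.imwrite('pics/c12.png',cv2.hconcat([a,b]))
E
```

```text
30.85 [ 0.6135123  -0.13861234  0.25625604]
scene knob top [281.8 258.9] collar [288.3 259.3] stud [306.3 234.4]
top knob top [358.9 214.1] collar [353.  219.5] stud [336.  230.8]
wrist knob top [353.5 223. ] collar [350.9 217.6] stud [351.9 161.4]
```

View pics/c12.png

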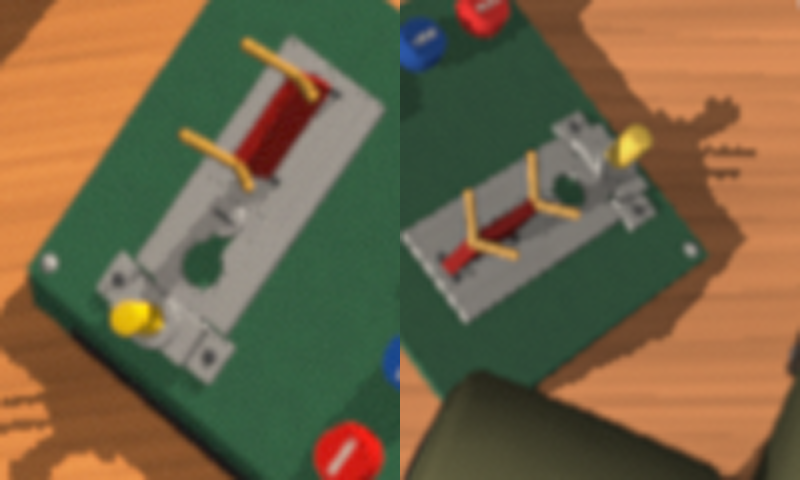

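View pics/wrist12.png

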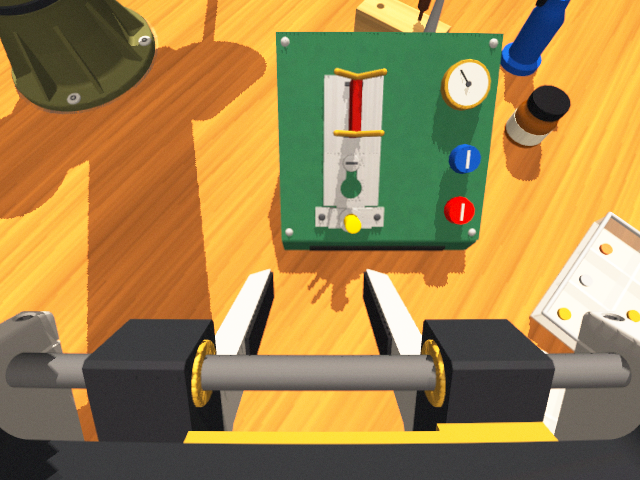

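View pics/scene12.png

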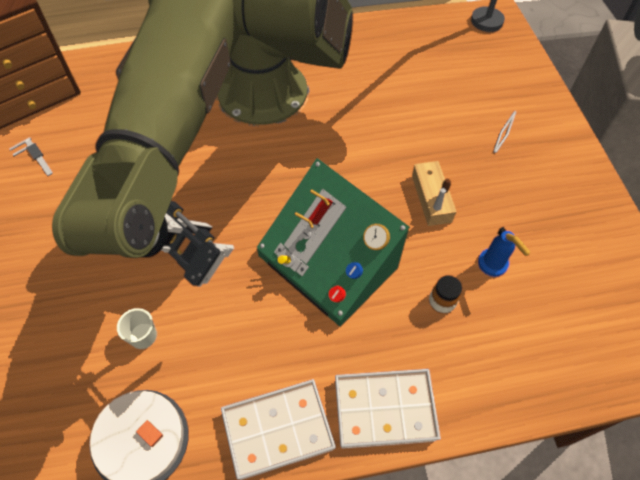

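```bash
python3 -c "
from station import ctrl
print(ctrl.hand_in())"
```

```text
the job is handed in; nothing more can be done
None
```

The torch rest is hung and locked on the console. I handed the job in at about 31 s of the 72 s allowed.

- **Rest:** I gripped it by the rib, set the keyhole's round end over the stud flat on the face, and slid it down about 29 mm. It then stopped against about 15 N, with the tongue under the saddle.
- **Pin:** I took it from the block and pushed it down through saddle, tongue and face. It met no resistance until the collar seated at about 13 N. The tool height there matched the height worked out for a flush collar (27.9 mm).
- **Last checks:** Pictures taken after backing off show the rest home and the stud in the slot. The pin is upright in the saddle, with the knob within about 2 px of where it should be. The cup, jar and blowtorch stand where they were at the start. The arm was clear of everything.
- **Disagreements:**
  - The fixed cameras alone put the face about 3 mm higher than the text and the wrist camera did. I used 95 mm, and contact confirmed it.
  - Wrist and fixed views differed by 1–2 mm on where the rest sat in the gripper.
  - One top view seemed to show the pin tip off the hole. It was probably shadow, since the pin went in without contact.

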